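# Clamp the herb mill to the counter with the ratchet handle

### The job

Push the white hand mill along the counter until its tongue is fully home in the clamp, then swing the clamp's ratchet handle back and forth until the clamp is fully tight on the tongue and the handle comes up solid. Stop there and let go: do not strain the handle against anything solid, and leave the jar, the wooden box and the bowl where they are.

Things in the scene. Friction and masses are not known exactly. Their poses are not given: they have to be found in the camera images.
- mill: Loose white hand mill, 0.6 to 1.3 kg: foot plate 84 (x) by 100 (y) by 10 mm with a tongue to +y, round body 52 mm across, hopper on top (146 mm high in all), a crank on the -y side and a small spout on the -x side, both below 75 mm. Origin: centre of the foot's underside; z up. It drags on the counter with 3 to 10 N.
- hopper (a point): Middle height (126 mm) of the mill's round steel hopper, above its origin: 54 mm across from 104 to 146 mm up. It can be gripped from above, jaws closing along the mill's x, and the mill dragged by it.
- tongue (a point): Middle of the tip of the mill's tongue, 110 mm from the mill's origin towards its +y and 5 mm up. The tongue is 36 mm wide, 10 mm thick and juts 60 mm from the foot plate.
- clamp: Grey hold-down clamp fixed to the counter. Origin: on the counter below the screw's upright axis; z up. The tongue enters its slot towards +y. When home and lined up, the mill's origin is at x = 0, y = -88 mm here, its axes along the clamp's. A column beyond the stop carries an arm over the slot (53 to 78 mm up) with the screw and ratchet; only the handle's grip is higher than 108 mm.
- stop (a point): Middle of the stop face that ends the slot, at y = +22 mm of the clamp, 10 mm up; the tongue's tip butts on it. The slot is open to -y, between cheeks 20 mm high with inner faces at x = +-20.5 mm; its mouth begins at y = -26 mm and flares to x = +-36 mm at y = -37 mm.
- pad: Round steel pressing pad, 22 mm across, on the foot of the clamp's screw, over the slot. Origin: centre of its underside, 13 to 15 mm above the counter at the start. It sinks only 2 mm per rad of screw. The screw has 2.0 to 2.8 rad to go until fully tight, not the same each time: feel for it.
- knob (a point): Middle of the handle's grip, 130 mm up: an upright black round post 22 mm across, 102 to 156 mm above the counter, on the end of a flat steel bar (top 102 mm up), 125 mm from the screw's axis. In the clamp's frame at (-125 cos A, 125 sin A) mm for swing A. It can be pinched from above.
- ratchet (a joint): Swing A in rad: 0 with the handle along the clamp's -x, + as the grip moves to the clamp's +y (clockwise from above). Steel posts block it at -0.5 and 0.5. + swings tighten (3 to 5 N at the grip, after up to 0.35 of free play), - swings click back (1 N). A tooth is 0.35; a full swing gains 0.7. Fully tight, it comes up solid towards + short of 0.5; 7 to 12 N at the grip is then plenty.
- handle (a joint): Elastic bend of the handle at its root, rad: 0 unloaded, + when pushed towards + swing; 0.1 rad means about 12 N at the grip. Bent beyond 0.2 rad either way (24 N) it is overstrained.
- jar: White lidded ceramic jar, 84 mm across, 105 mm high, loose. Origin: centre of its underside. Leave it.
- herb_box: Open wooden box with two compartments, 120 by 160 by 60 mm, loose. Origin: centre of its underside. Leave it.
- bowl: Steel bowl, 110 mm across, 45 mm high, loose. Origin: centre of its underside. Leave it.
There are look-alikes about, which are no part of the job. Several things look just like the mill: the one meant starts farthest to the robot's right. Of the things that look like the clamp, the largest one is meant.

How it is judged (in metres and radians):
On the way, in this order (a step that is already met when the one before it is completed fails the run):
1. the mill's tongue is home in the clamp (within 5 mm of the stop) (y of mill in the frame of clamp between -0.093 and -0.082 m and x of mill in the frame of clamp between -0.009 and 0.009 m and angle between the y axis of mill and the y axis of clamp, either way round below 0.12 rad and angle between mill's own z axis and vertical below 0.06 rad), for 0.2 s.
2. the clamp is tight on the tongue (all of step 1 and contact force between pad and mill above 60 N), for 0.2 s.
At the end, for the whole second after the job is handed in: The mill stands upright (within 0.06 rad) and still with its tongue home in the clamp (origin 82 to 93 mm before the screw axis along the slot, within 9 mm across, lined up within 0.12 rad), and the pad presses on it with more than 60 N (fully tight gives about 90 N) (all of step 2 and linear speed of mill below 0.01 m/s); the robot touches nothing.
It fails at once if the handle is overstrained (bent more than 0.2 rad, about 24 N at its grip) (value of joint handle above 0.2 rad or value of joint handle below -0.2 rad).
It fails at once if the jar is pushed more than 25 mm from its place (distance of jar from where it was at the start of the episode above 0.025 m).
It fails at once if the wooden box is pushed more than 25 mm from its place (distance of herb_box from where it was at the start of the episode above 0.025 m).
It fails at once if the bowl is pushed more than 25 mm from its place (distance of bowl from where it was at the start of the episode above 0.025 m).
It also fails if it takes over 72 s, if anything falls off the work surface, if the arm or the gripper's body presses on something with over 40 N, if the wrist force passes 120 N, or if a joint passes its speed limit or range.

### The arm

A 6-joint arm with a two-finger parallel gripper is mounted at the origin on the work surface. World frame = base frame: x ahead of the robot, y to its left, z up, the work surface at z = 0. Lengths are in mm, angles in rad, forces in N, time in s.
With the tool pointing down it reaches from about 350 to 975 mm from the base axis. Payload 7.1 kg.
Tool frame: the origin (TCP) lies at the very end of the fingers, on their centre line; the grasp point (between the pads) lies 19 mm behind it; y points along the fingers, x is the direction in which the jaws open and shut, and the axes are right-handed (so a half turn about y gives the same grasp; the last joint's range is limited). The gripper opens to 88 mm and grips with 3 to 60 N. Pads are 20 mm wide; open, the fingers measure 115 mm over their backs; the gripper's body (75 mm by 178 mm) begins 61 mm behind the grasp point.
Start: joints at [1.219, 0.423, 1.63, -0, 1.089, -0.019], TCP at [204.15, 590.701, 222.675] pointing down, gripper open.
Joint ranges: [-3, 3], [-0.9, 2.11], [0.09, 2.58], [-1.31, 4.45], [0.11, 2.69], [-2.54, 2.54]. Speed limits (rad/s): [2.39, 2.39, 3.01, 3.14, 3.14, 3.14].

### API

Orientations are given as a rotation vector (axis times angle).
In Python, from workcell import ctrl gives the robot as it stands. The module is installed in compiled form; this text tells all that it offers.
- The arm moves only by the tool carry_out, never from a script. Its arguments are lists of equal length, an entry for each row: "delta_pos": the shift along the tool's x, y, z in cm, a list of three; "rotation": the turn, a rotation vector about the tool's x, y, z in rad, a list of three. In form: {"delta_pos": [[dx, dy, dz], ...], "rotation": [[wx, wy, wz], ...]}. A call has 1 to 12 rows; each row is the pose to reach, as a shift and turn from the pose commanded when the call began, along the tool's axes at that moment; what a row does not reach only later rows make up. A row lasts 1/12 s, in which the tool goes at most 41.7 mm and 7.16 degrees, less where a joint would pass 70% of its speed; a pose out of reach is approached as far as the arm can. A call with a gripper value outside its range is refused whole. "hand" is the closure in counts, from 0 (fully open) to 255 (shut), set as the call begins (left out, the last holds). The fingers move at their own pace and stop on an object; the grip force is fixed at half the most. Time passes only in rows, so rows that repeat a pose let the fingers close. It gives the time, the measured TCP pose, the force and the opening at its end, in the units of the state.
- ctrl.get_obs(): the state, without advancing time (a new reading comes with each control period).
- ctrl.get_image(name): name is "side" or "top" or "wrist"; returns the picture (400x640x3 uint8, red, green, blue); there is no depth.
- ctrl.camera_info(name): a dict with "fov_y" (degrees; the focal length in pixels is half the picture's height over the tangent of half this angle, whatever the lens; pixels are square), "cx", "cy" (the principal point, pixels), "R" (3x3) and "t" (3): a world point X has camera coordinates R X + t; the wrist camera has in their place "T_tool_cam" (4x4, takes a point from camera to tool coordinates, whose origin is the TCP and whose axes are the tool frame's). Camera axes: x right, y down, z forward; pixel columns grow to the right and rows downward; lengths in mm; the calibration is good to about 2 mm. A picture is of the moment at which its call begins: read the wrist's pose just before it. camera_info takes no time and is no camera call.
- ctrl.close_job(): hands the job in, once; it reports no verdict.
The state is a dict: "t": time; "qpos": joint angles; "qvel": joint speeds; "joint_torque": joint torques, N m; "ee_pos": TCP position; "orientation": TCP orientation; "ft_force": force on the tool from outside, world axes, zero at the start; "moment": the same for the moment, N m; "width": finger opening in mm.
Only numpy, scipy, OpenCV 4.12 (cv2) and the standard library are available. Lean on these libraries where they do the work, as an engineer would, in place of code of your own. Each camera call takes 0.05 s, during which the arm holds its last target.

## Working session

There is one attempt and no reset: what is moved stays moved. The work goes in short steps, Python scripts to look and compute and a tool call to move; the robot and the scene stay as the last step left them, time stands still between calls to the robot, and variables do not carry over. Pictures are saved under pics/ and viewed, and the job is handed in when it is done.

Besides the shell and the picture viewer there is one more tool, called after "Call:" as name(argument=value, ...) on one line, values as JSON. carry_out: Moves the arm, as the interface text tells. Its arguments: {"type":"object","properties":{"delta_pos":{"type":"array","items":{"type":"array","items":{"type":"number"}}},"rotation":{"type":"array","items":{"type":"array","items":{"type":"number"}}},"hand":{"type":"number"}},"required":["delta_pos","rotation"]}

```bash
mkdir -p pics
python3 - <<'E'
from workcell import ctrl
import cv2
o=ctrl.get_obs()
for k,v in o.items(): print(k,v)
for n in ['side','top','wrist']:
    im=ctrl.get_image(n); cv2.imwrite(f'pics/{n}0.png',im[:,:,::-1]); print(n,ctrl.camera_info(n))
E
```

```text
t 0.0
qpos [ 1.21899971e+00  4.23854331e-01  1.63067211e+00 -1.46966233e-06
  1.08858136e+00 -1.90307506e-02]
qvel [-3.04668351e-03 -7.12264909e-05 -1.23252091e-03 -3.57495270e-04
 -2.30080452e-05 -6.15023224e-04]
joint_torque [-1.99726193e-03 -5.44634342e+01 -2.73659223e+01  6.42745988e-02
  2.28965271e-02 -1.38209793e-04]
ee_pos [203.96816854 590.20500877 221.90029385]
orientation [-1.34932624 -0.95975227  0.96182174]
ft_force [-0.2478798  -0.33586027 -0.21414434]
moment [-0.03532267  0.01037056 -0.06264127]
width 87.69579880775586
side {'fov_y': 50.839283114634995, 'cx': 316.1929953051179, 'cy': 198.01182699723617, 'R': array([[ 0.96206341, -0.27281184, -0.00277371],
       [-0.19819492, -0.69187003, -0.69428714],
       [ 0.18749071,  0.66849799, -0.71969276]]), 't': array([-529.17657137,  218.02374802, 1213.2339607 ])}
top {'fov_y': 47.953893891457064, 'cx': 318.60918186992507, 'cy': 201.55020790511534, 'R': array([[-0.00336817, -0.99997056,  0.00689437],
       [-0.98973855,  0.00234867, -0.1428709 ],
       [ 0.1428505 , -0.00730484, -0.98971732]]), 't': array([  13.57096418,  550.99625629, 1403.00443194])}
wrist {'fov_y': 69.4748208608901, 'cx': 320.9511863525876, 'cy': 201.18195354333065, 'T_tool_cam': array([[ 9.99999900e-01,  1.06579063e-04, -4.34469296e-04,
        -3.66682841e-01],
       [ 4.46778981e-04, -2.87026923e-01,  9.57922411e-01,
        -1.61981666e+02],
       [-2.26099126e-05, -9.57922509e-01, -2.87026942e-01,
         7.93339654e+01],
       [ 0.00000000e+00,  0.00000000e+00,  0.00000000e+00,
         1.00000000e+00]])}
```

View pics/top0.png

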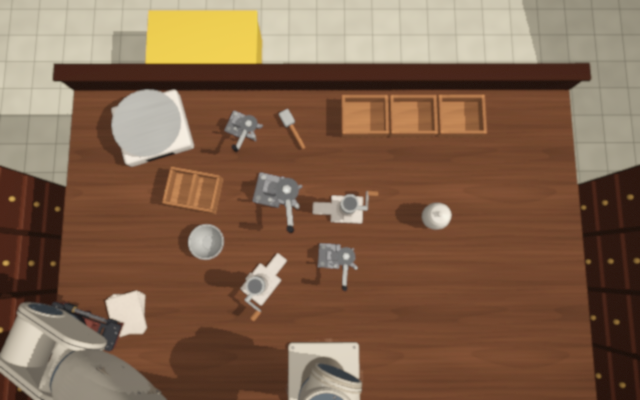

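View pics/side0.png

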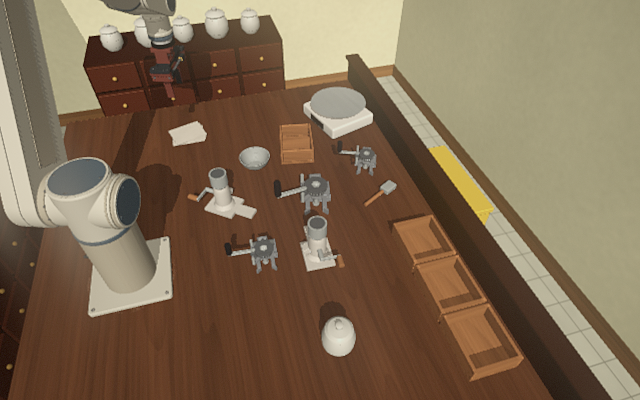

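View pics/wrist0.png

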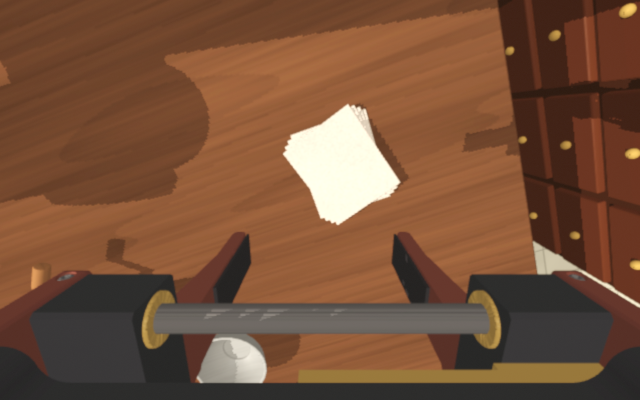

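```bash
cat > h.py <<'E'
from workcell import ctrl
import numpy as np, cv2
from scipy.spatial.transform import Rotation as Ro
def cam(n,obs=None):
    c=ctrl.camera_info(n); f=200/np.tan(np.radians(c['fov_y']/2))
    if n=='wrist':
        T=np.array(c['T_tool_cam']); R0=Ro.from_rotvec(obs['orientation']).as_matrix()
        Rwc=R0@T[:3,:3]; p=R0@T[:3,3]+obs['ee_pos']; R=Rwc.T; t=-R@p
    else: R=np.array(c['R']);t=np.array(c['t'])
    return f,c['cx'],c['cy'],R,t
def ray(C,u,v,z):
    f,cx,cy,R,t=C; d=R.T@np.array([(u-cx)/f,(v-cy)/f,1]); p=-R.T@t
    return p+d*(z-p[2])/d[2]
def proj(C,X):
    f,cx,cy,R,t=C; c=R@np.asarray(X)+t; return np.array([cx+f*c[0]/c[2],cy+f*c[1]/c[2]])
def tri(C1,a,C2,b):
    A=[];B=[]
    for C,(u,v) in((C1,a),(C2,b)):
        f,cx,cy,R,t=C
        for w,r in(((u-cx)/f,0),((v-cy)/f,1)):
            A.append(R[r]-w*R[2]);B.append(w*t[2]-t[r])
    s=np.linalg.lstsq(np.array(A),np.array(B),rcond=None); return s[0],s[1]
E
python3 - <<'E'
import cv2
a=cv2.imread('pics/top0.png')[165:245,240:380]; cv2.imwrite('pics/topc.png',cv2.resize(a,(784,448),interpolation=cv2.INTER_CUBIC))
a=cv2.imread('pics/side0.png')[160:280,260:360]; cv2.imwrite('pics/sidec.png',cv2.resize(a,(500,600),interpolation=cv2.INTER_CUBIC))
E
```

```text
(no output)
```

View pics/topc.png

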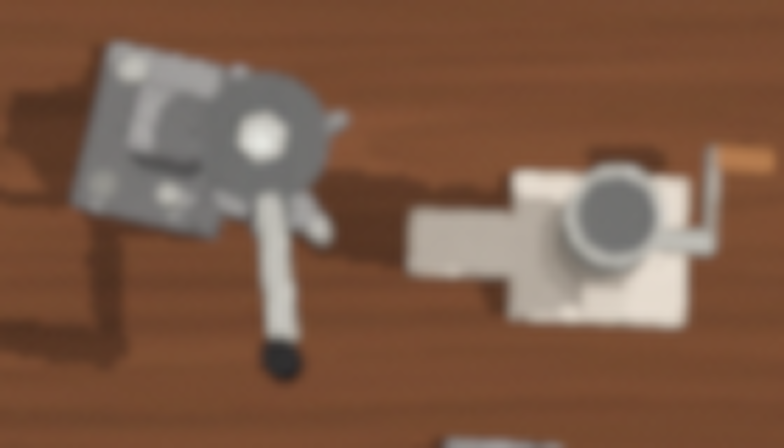

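View pics/sidec.png

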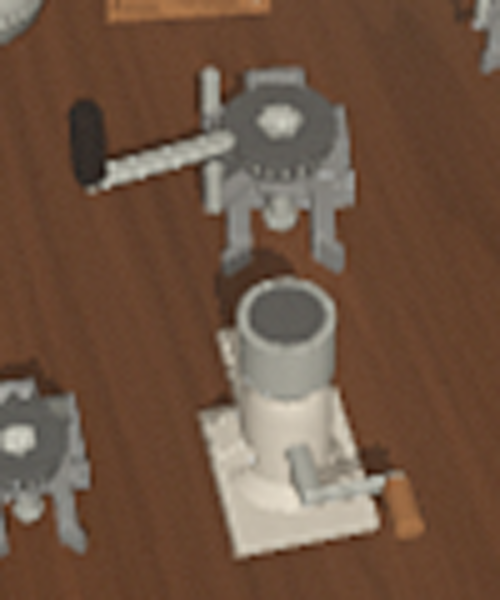

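Run:
```python
from h import *
T=cam('top');S=cam('side')
g=lambda x,y:(240+x/5.6,165+y/5.6)
s=lambda x,y:(260+x/5,160+y/5)
print('hopper top rim',ray(T,*g(612,213),146), tri(T,g(612,213),S,s(287,312)))
print('foot corners',[ray(T,*g(*p),10)[:2].round() for p in((512,170),(690,176),(687,327),(507,320),(408,210),(412,275))])
print('screw',tri(T,g(263,137),S,s(280,122)), ray(T,*g(263,137),105))
print('knob',ray(T,*g(280,355),156), tri(T,g(280,355),S,s(88,108)))
print('plate',[ray(T,*g(*p),10)[:2].round() for p in((110,40),(72,208),(218,238))])
print('jar',ray(T,437,215,80),'box',ray(T,193,190,60),'bowl',ray(T,206,242,45))
print('clamp L',ray(T,242,126,90),ray(T,337,258,90))
print(Ro.from_rotvec(ctrl.get_obs()['orientation']).as_matrix().round(3))
```

```text
hopper top rim [530.99224196 -78.27738813 146.        ] (array([531.47441576, -78.46059978, 143.86948182]), array([0.06579897]))
foot corners [array([576., -30.]), array([ 572., -135.]), array([ 483., -131.]), array([488., -27.]), array([552.,  31.]), array([514.,  28.])]
screw (array([580.46458001, 109.78392522, 100.4443003 ]), array([0.26597186])) [579.31328586 109.53034016 105.        ]
knob [455.2366057   96.64377512 156.        ] (array([456.88951278,  96.46684493, 157.1829526 ]), array([6.14347802]))
plate [array([654., 206.]), array([554., 227.]), array([536., 141.])]
jar [ 502.06638107 -355.66823543   80.        ] box [585.98314852 409.8702349   60.        ] bowl [422.38383556 367.08476856  45.        ]
clamp L [786.10023774 254.20422352  90.        ] [370.22111573 -42.96729851  90.        ]
[[ 0.327 -0.    -0.945]
 [ 0.945 -0.001  0.327]
 [-0.001 -1.     0.   ]]
```

```bash
cat >> h.py <<'E'
def delta(target,ang,obs=None,ref=None):
    """target mm world, ang = world angle of tool x; prints tool-frame delta in cm & rot about tool y"""
    o=obs or ctrl.get_obs(); M=Ro.from_rotvec(o['orientation']).as_matrix()
    d=M.T@(np.array(target)-o['ee_pos'])/10
    G=np.column_stack([[np.cos(ang),np.sin(ang),0],[0,0,-1],[-np.sin(ang),np.cos(ang),0]])
    r=Ro.from_matrix(M.T@G).as_rotvec()
    print('t',round(o['t'],2),'d',d.round(3),'rot',r.round(4)); return d,r
E
python3 - <<'E'
from h import *
delta([540,-30,300],-0.04)
E
```

```text
t 0.15 d [-47.663  -7.736 -52.018] rot [ 7.000e-04  1.278e+00 -1.000e-03]
```

Call:
carry_out(delta_pos=[[-47.6,-7.7,-52],[-47.6,-7.7,-52],[-47.6,-7.7,-52],[-47.6,-7.7,-52],[-47.6,-7.7,-52],[-47.6,-7.7,-52],[-47.6,-7.7,-52],[-47.6,-7.7,-52],[-47.6,-7.7,-52],[-47.6,-7.7,-52],[-47.6,-7.7,-52],[-47.6,-7.7,-52]], rotation=[[0,1.278,0],[0,1.278,0],[0,1.278,0],[0,1.278,0],[0,1.278,0],[0,1.278,0],[0,1.278,0],[0,1.278,0],[0,1.278,0],[0,1.278,0],[0,1.278,0],[0,1.278,0]], hand=0)

```text
t: 1.15
ee_pos: [441.4, 151.7, 277.3]
orientation: [-1.57, 0.033, -0.033]
ft_force: [1.5, 0.8, 1.1]
width: 88.0
```

Run:
```python
from h import *
delta([540,-30,300],-0.04)
```

```text
t 1.15 d [ 10.612  -2.273 -17.746] rot [-0.0001 -0.0019  0.0002]
```

Call:
carry_out(delta_pos=[[10,-2.2,-17],[10,-2.2,-17],[10,-2.2,-17],[10,-2.2,-17],[10,-2.2,-17],[10,-2.2,-17],[10,-2.2,-17],[10,-2.2,-17]], rotation=[[0,0,0],[0,0,0],[0,0,0],[0,0,0],[0,0,0],[0,0,0],[0,0,0],[0,0,0]])

```text
t: 1.82
ee_pos: [533.5, -20.0, 298.4]
orientation: [-1.57, 0.033, -0.031]
ft_force: [-0.7, 0.8, -1.0]
width: 88.0
```

Run:
```python
from h import *
import json
o=ctrl.get_obs(); im=ctrl.get_image('wrist'); cv2.imwrite('pics/w1.png',im[:,:,::-1])
print(o['ee_pos'],o['orientation'],o['ft_force'],o['qpos'])
json.dump({k:np.asarray(v).tolist() for k,v in o.items()},open('o1.json','w'))
```

```text
[533.50284286 -19.98385789 298.42274315] [-1.57021999  0.03299711 -0.03085607] [-0.66775314  0.82724798 -1.04302255] [-5.98978898e-02  2.05446064e-01  1.75429530e+00  3.08952127e-04
  1.18322671e+00 -1.93622547e-02]
```

View pics/w1.png

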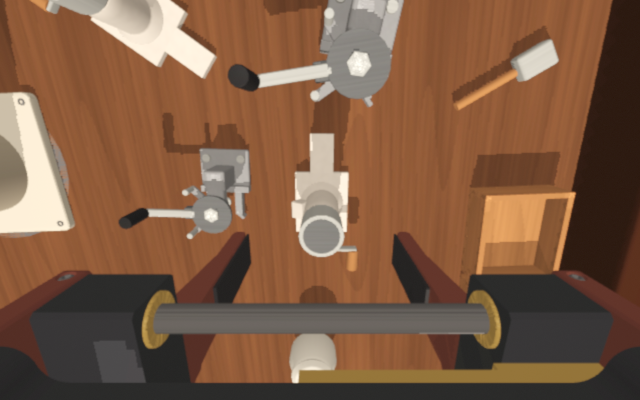

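Call:
carry_out(delta_pos=[[2,0,4],[2,0,8],[2,0,10],[2,0,10],[2,0,10],[2,0,10]], rotation=[[0,0,0],[0,0,0],[0,0,0],[0,0,0],[0,0,0],[0,0,0]])

```text
t: 2.37
ee_pos: [557.4, 79.5, 298.9]
orientation: [-1.571, 0.03, -0.03]
ft_force: [0.3, -0.6, -0.2]
width: 88.0
```

Run:
```python
from h import *
import json
o=ctrl.get_obs(); im=ctrl.get_image('wrist'); cv2.imwrite('pics/w2.png',im[:,:,::-1])
print(o['ee_pos'],o['orientation'],o['ft_force'])
json.dump({k:np.asarray(v).tolist() for k,v in o.items()},open('o2.json','w'))
cv2.imwrite('pics/w2c.png',cv2.resize(im[0:180,200:440,::-1],(800,600),interpolation=cv2.INTER_CUBIC))
w=cv2.imread('pics/w1.png'); cv2.imwrite('pics/w1c.png',cv2.resize(w[120:280,260:400],(525,600),interpolation=cv2.INTER_CUBIC))
```

```text
[557.4006605   79.46725741 298.85134185] [-1.57100154  0.03033034 -0.02955973] [ 0.33474288 -0.5786904  -0.21986678]
```

View pics/w2c.png

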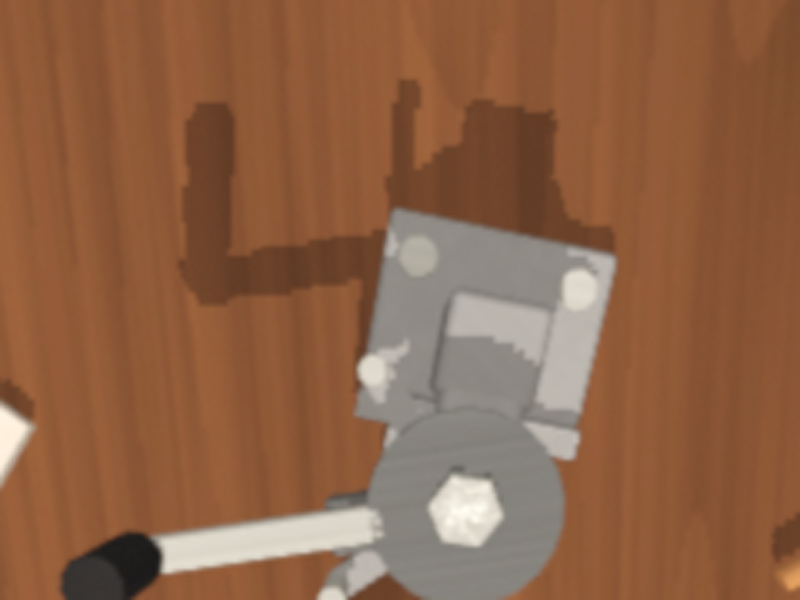

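View pics/w1c.png

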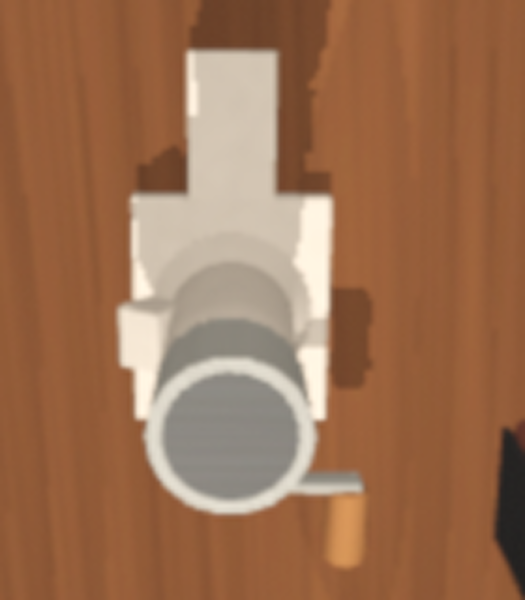

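```bash
python3 - <<'E'
from h import *
import json
L=lambda f:json.load(open(f))
W1=cam('wrist',L('o1.json'));W2=cam('wrist',L('o2.json'));T=cam('top');S=cam('side')
a=lambda x,y:(260+x/3.75,120+y/3.75)
b=lambda x,y:(200+x/3.3333,y/3.3333)
# mill
P=np.array([ray(W1,*a(*p),10)[:2] for p in((187,50),(278,50),(277,193),(188,193),(131,195),(332,195),(325,420),(137,420))])
print(P.round(1)); 
print('tip mid',P[:2].mean(0),'w',np.linalg.norm(P[0]-P[1]),'footw',np.linalg.norm(P[4]-P[5]))
for i,j in((3,0),(2,1),(7,4),(6,5)):
    d=P[j]-P[i];print('yaw',np.arctan2(-d[0],d[1]))
for i,j in((0,1),(4,5)):
    d=P[j]-P[i];print('yaw',np.arctan2(d[1],d[0]))
h=ray(W1,*a(231,436),146);print('hopper',h)
# clamp
for z in(8,20):
  Q=np.array([ray(W2,*b(*p),z)[:2] for p in((395,208),(615,258),(576,460),(357,415))]);print(z,Q.round(1))
d=Q[1]-Q[0];print('cyaw',np.arctan2(d[1],d[0]))
d=Q[1]-Q[2];print('cyaw',np.arctan2(-d[0],d[1]))
d=Q[0]-Q[3];print('cyaw',np.arctan2(-d[0],d[1]))
print('screw tri',tri(W1,(359,64),W2,b(466,510)),tri(T,(240+263/5.6,165+137/5.6),W2,b(466,510)),ray(W2,*b(466,510),106))
k=ray(W2,*b(93,582),156);print('knob',k, ray(W1,239,76,156))
E
python3 - <<'E'
import cv2
w=cv2.imread('pics/w1.png'); cv2.imwrite('pics/w1k.png',cv2.resize(w[0:120,220:420],(800,480),interpolation=cv2.INTER_CUBIC))
E
```

```text
[[ 517.7   32.1]
 [ 554.6   30.6]
 [ 552.6  -28.1]
 [ 515.1  -26.6]
 [ 491.   -26.5]
 [ 575.7  -29.9]
 [ 571.3 -132.2]
 [ 486.9 -128.9]]
tip mid [536.16183685  31.38444901] w 36.95607795116874 footw 84.81516503058315
yaw -0.04454927366232043
yaw -0.034712217852166265
yaw -0.0402819199332504
yaw -0.04389569261213239
yaw -0.04056308588597491
yaw -0.04031742548573603
hopper [531.09809865 -78.84307379 146.        ]
8 [[558.8 229.7]
 [653.8 206.1]
 [638.  120.5]
 [538.1 144.4]]
20 [[558.9 227.8]
 [651.3 204.9]
 [635.9 121.5]
 [538.6 144.8]]
cyaw -0.2428222057691399
cyaw -0.18239200449506177
cyaw -0.23909333430393218
screw tri (array([581.18351045, 111.81156985, 102.82080844]), array([0.00438713])) (array([581.80781561, 110.35175406,  91.1531171 ]), array([0.0327491])) [581.04118438 112.21258511 106.        ]
knob [457.54149896 100.20046274 156.        ] [457.54095432  98.00679679 156.        ]
```

View pics/w1k.png

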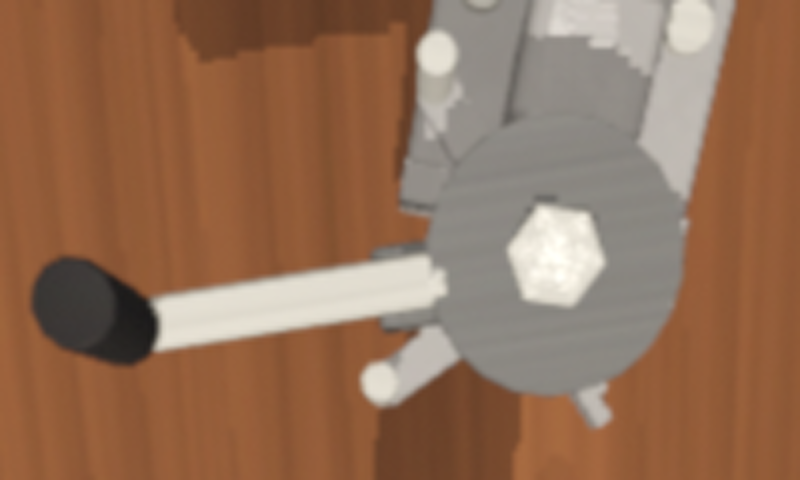

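Run:
```python
from h import *
import json
L=lambda f:json.load(open(f))
W1=cam('wrist',L('o1.json'));W2=cam('wrist',L('o2.json'))
b=lambda x,y:(200+x/3.3333,y/3.3333); c=lambda x,y:(220+x/4,y/4)
p1=tri(W1,c(437,52),W2,b(372,370)); p2=tri(W1,c(380,383),W2,b(331,596)); s=tri(W1,c(556,255),W2,b(466,510)); k=tri(W1,c(73,303),W2,b(93,582))
print(p1,p2,s,k)
for z in(100,106):
  q1=(ray(W1,*c(437,52),z)+ray(W2,*b(372,370),z))/2;q2=(ray(W1,*c(380,383),z)+ray(W2,*b(331,596),z))/2;
  for ss in (np.array([581,111.5,0]),):
    t1,t2=[np.arctan2(*(-(q-ss)[[1,0]])) for q in(q1,q2)]
    print(z,q1,q2,t1,t2,(t1+t2)/2,np.linalg.norm((q1-ss)[:2]),np.linalg.norm((q2-ss)[:2]))
```

```text
(array([548.94905355, 162.49147631, 106.67200061]), array([0.00124996])) (array([529.35679551,  80.36060702,  99.01089871]), array([0.2449629])) (array([581.10319542, 111.93259127, 103.69877485]), array([0.01156175])) (array([455.34841085,  99.04539586, 149.84317622]), array([0.03097084]))
100 [548.96162081 163.51074967 100.        ] [529.40919787  80.43974888 100.        ] -1.018698496311656 0.5419256137799596 -0.23838644126584824 61.08662555999709 60.21918351814665
106 [548.95035732 162.5942833  106.        ] [529.72325202  80.90544859 106.        ] -1.0105700868523653 0.5379566470879953 -0.236306719882185 60.31422205143045 59.71039657531984
```

Run:
```python
from h import *
delta([531.1,-78.6,190],-0.041)
delta([531.1,-78.6,110],-0.041)
```

```text
t 2.42 d [ -2.021  10.897 -15.836] rot [ 0.0003  0.0016 -0.0003]
t 2.42 d [ -2.019  18.897 -15.834] rot [ 0.0003  0.0016 -0.0003]
```

Call:
carry_out(delta_pos=[[-0.5,2,-4],[-1,5,-8],[-2,8,-12],[-2,10.8,-15.8],[-2,10.8,-15.8],[-2,10.8,-15.8]], rotation=[[0,0,0],[0,0,0],[0,0,0],[0,0,0],[0,0,0],[0,0,0]])

```text
t: 2.92
ee_pos: [528.6, -81.9, 187.9]
orientation: [-1.571, 0.04, -0.031]
ft_force: [-0.8, -0.2, -0.4]
width: 87.7
```

Run:
```python
from h import *
delta([531.1,-78.6,110],-0.041)
im=ctrl.get_image('wrist'); cv2.imwrite('pics/w3.png',im[:,:,::-1])
```

```text
t 2.92 d [0.277 7.785 0.342] rot [ 0.0002 -0.0037 -0.0058]
```

View pics/w3.png

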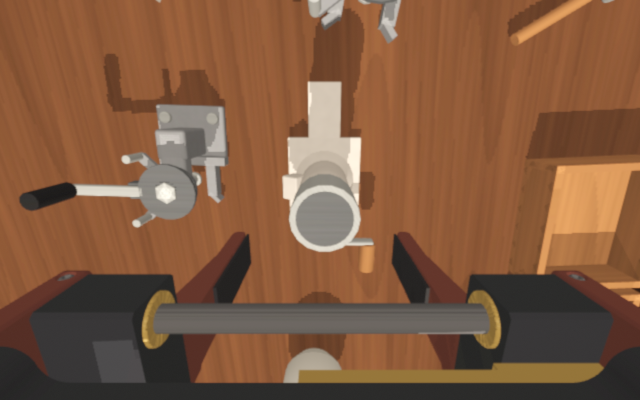

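Call:
carry_out(delta_pos=[[0.2,2,0.2],[0.2,4,0.2],[0.2,6,0.2],[0.2,7.8,0.2],[0.2,7.8,0.2],[0.2,7.8,0.2],[0.2,7.8,0.2]], rotation=[[0,0,0],[0,0,0],[0,0,0],[0,0,0],[0,0,0],[0,0,0],[0,0,0]])

```text
t: 3.55
ee_pos: [535.0, -75.9, 114.4]
orientation: [-1.571, 0.03, -0.033]
ft_force: [0.7, -0.6, -0.0]
width: 88.0
```

Run:
```python
from h import *
delta([531.1,-78.6,110],-0.041)
o=ctrl.get_obs();print(o['ft_force'],o['moment'],o['ee_pos'])
im=ctrl.get_image('wrist'); cv2.imwrite('pics/w4.png',im[:,:,::-1])
```

```text
t 3.55 d [-0.377  0.443 -0.283] rot [0.0002 0.0013 0.002 ]
[ 0.69264018 -0.55662203 -0.04908071] [-0.11331671  0.04642475  0.00355409] [534.97236579 -75.91824357 114.43633525]
```

View pics/w4.png

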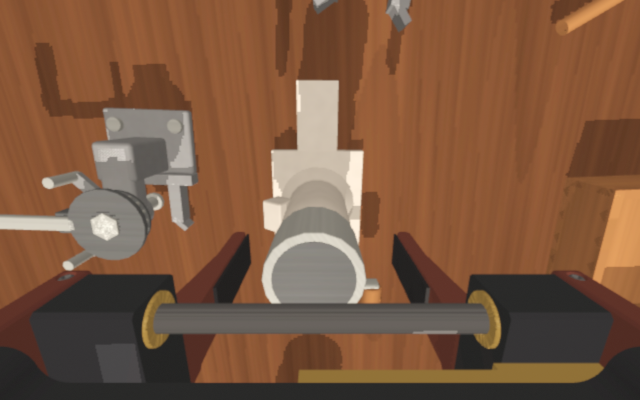

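Call:
carry_out(delta_pos=[[0,0,0],[0,0,0],[0,0,0]], rotation=[[0,0,0],[0,0,0],[0,0,0]])

```text
t: 3.85
ee_pos: [534.4, -76.2, 113.8]
orientation: [-1.571, 0.03, -0.033]
ft_force: [-0.0, 0.1, -0.6]
width: 88.0
```

Run:
```python
from h import *
delta([531.1,-78.6,110],-0.041)
o=ctrl.get_obs();print(o['ft_force'],o['qvel'],o['ee_pos'])
```

```text
t 3.85 d [-0.318  0.379 -0.25 ] rot [0.0002 0.0009 0.0014]
[-0.01738002  0.12178585 -0.63945611] [-0.0001685   0.00764117  0.0040351  -0.00127561 -0.00105188 -0.00118885] [534.3704142  -76.2296058  113.79025176]
```

Call:
carry_out(delta_pos=[[-0.3,0.4,-0.25],[-0.3,0.4,-0.25],[-0.3,0.4,-0.25]], rotation=[[0,0,0],[0,0,0],[0,0,0]])

```text
t: 4.1
ee_pos: [530.3, -78.7, 108.7]
orientation: [-1.57, 0.032, -0.031]
ft_force: [0.2, -0.4, 1.1]
width: 87.9
```

Call:
carry_out(delta_pos=[[0,0,0],[0,0,0],[0,0,0],[0,0,0],[0,0,0],[0,0,0],[0,0,0],[0,0,0]], rotation=[[0,0,0],[0,0,0],[0,0,0],[0,0,0],[0,0,0],[0,0,0],[0,0,0],[0,0,0]], hand=255)

```text
t: 4.77
ee_pos: [531.0, -78.5, 109.0]
orientation: [-1.571, 0.031, -0.032]
ft_force: [1.1, 0.4, -1.6]
width: 53.5
```

Run:
```python
from h import *
o=ctrl.get_obs();print(o['ft_force'],o['moment'],o['width'],o['ee_pos'])
delta([542.3,-48.6,o['ee_pos'][2]],-0.237)
delta([560.3,26.3,o['ee_pos'][2]],-0.237)
im=ctrl.get_image('wrist'); cv2.imwrite('pics/w5.png',im[:,:,::-1])
```

```text
[ 1.07231644  0.43259727 -1.59494049] [-0.05016936 -0.06922808 -0.02653822] 53.51260875960944 [531.01011568 -78.54537075 108.97193466]
t 4.77 d [1.008 0.    3.037] rot [-0.      0.197   0.0004]
t 4.77 d [2.5080e+00 1.0000e-03 1.0593e+01] rot [-0.      0.197   0.0004]
```

View pics/w5.png

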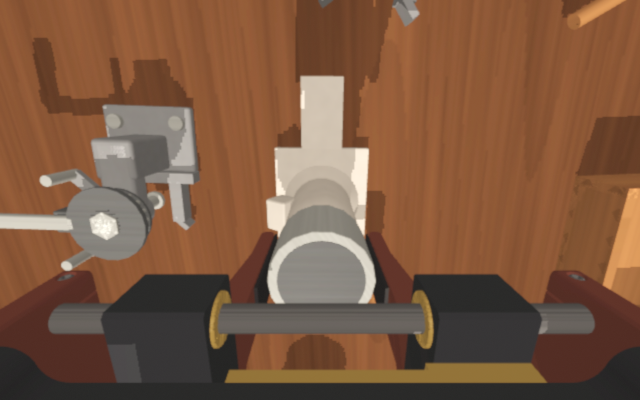

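Call:
carry_out(delta_pos=[[0.1,0,0.3],[0.2,0,0.6],[0.3,0,0.9],[0.4,0,1.2],[0.5,0,1.5],[0.6,0,1.8],[0.7,0,2.1],[0.8,0,2.4],[0.9,0,2.7],[1.0,0,3.0],[1.0,0,3.0],[1.0,0,3.0]], rotation=[[0,0.02,0],[0,0.04,0],[0,0.06,0],[0,0.08,0],[0,0.1,0],[0,0.12,0],[0,0.14,0],[0,0.16,0],[0,0.18,0],[0,0.197,0],[0,0.197,0],[0,0.197,0]])

```text
t: 5.82
ee_pos: [540.3, -49.5, 109.1]
orientation: [-1.564, 0.189, -0.183]
ft_force: [-5.8, -4.8, 7.1]
width: 53.9
```

Run:
```python
from h import *
import json
o=ctrl.get_obs();print(o['ft_force'],o['moment'],o['width'],o['ee_pos'])
delta([542.3,-48.6,o['ee_pos'][2]],-0.237)
delta([560.3,26.3,o['ee_pos'][2]],-0.237)
im=ctrl.get_image('wrist'); cv2.imwrite('pics/w6.png',im[:,:,::-1])
json.dump({k:np.asarray(v).tolist() for k,v in o.items()},open('o6.json','w'))
im=ctrl.get_image('top'); cv2.imwrite('pics/t6.png',cv2.resize(im[165:245,240:380,::-1],(784,448),interpolation=cv2.INTER_CUBIC))
```

```text
[-5.76071356 -4.81164427  7.0578269 ] [-0.687784    1.11385112 -0.18731221] 53.86274517064777 [540.30076977 -49.50498422 109.07311387]
t 5.82 d [ 0.173 -0.001  0.135] rot [ 0.0015  0.     -0.0032]
t 5.82 d [ 0.164 -0.012  7.838] rot [ 0.0015  0.     -0.0032]
```

View pics/w6.png

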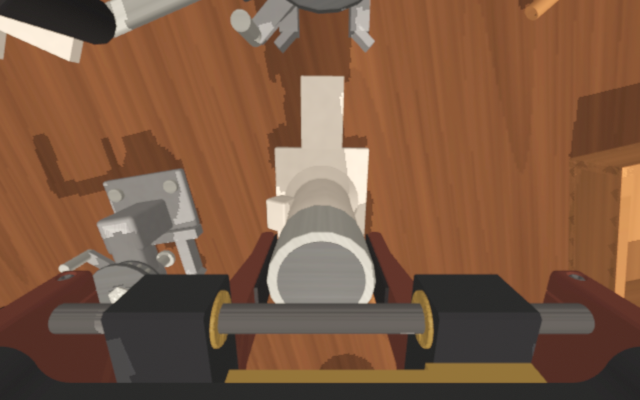

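View pics/t6.png

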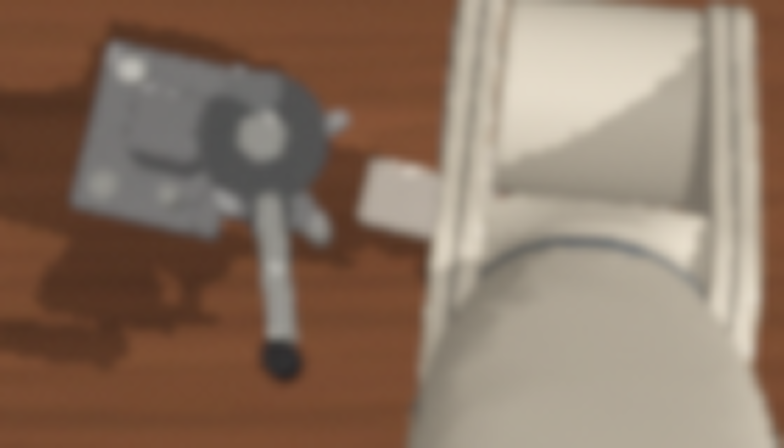

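Run:
```python
import cv2
w=cv2.imread('pics/w6.png'); cv2.imwrite('pics/w6c.png',cv2.resize(w[0:110,220:420],(800,440),interpolation=cv2.INTER_CUBIC))
```

```text
(no output)
```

View pics/w6c.png

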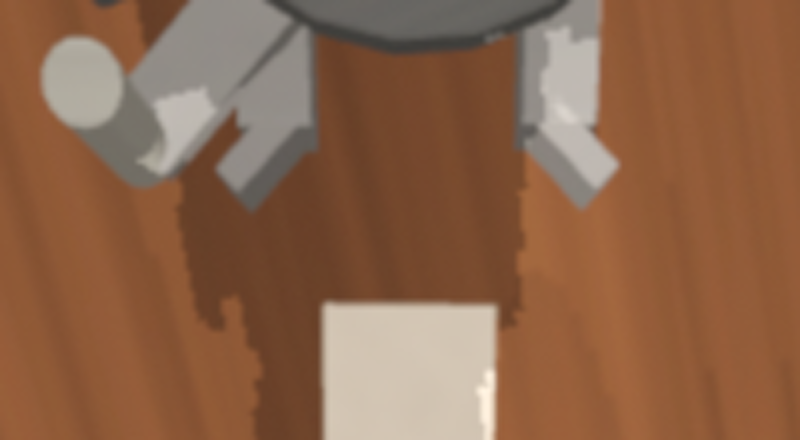

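Run:
```python
from h import *
import json
o=json.load(open('o6.json'));W=cam('wrist',o); c=lambda x,y:(220+x/4,y/4)
f=lambda p,z:ray(W,*c(*p),z)[:2]
C=np.array([581,111.8])
def cf(p,th): 
    d=p-C; return np.array([d@[np.cos(th),np.sin(th)], d@[-np.sin(th),np.cos(th)]]).round(1)
l1,l2,r1,r2=f((313,128),20),f((314,45),20),f((523,128),20),f((520,45),20)
for d in (l2-l1,r2-r1): print('cheek yaw',np.arctan2(-d[0],d[1]))
t1,t2=f((323,304),10),f((497,304),10); d=t2-t1;print('tongue yaw',np.arctan2(d[1],d[0]),np.linalg.norm(d))
print([cf(p,-0.237) for p in(l1,l2,r1,r2,t1,t2,f((250,188),20),f((582,190),20),np.array(o['ee_pos'][:2]))])
```

```text
cheek yaw -0.27332364454558605
cheek yaw -0.16652477959937886
tongue yaw -0.2374093153173069 36.34343519431735
[array([-20. , -26.8]), array([-19.5, -12.8]), array([ 20.6, -26.8]), array([ 19.6, -12.9]), array([-19.4, -57. ]), array([ 17., -57.]), array([-32.5, -37.2]), array([ 32.4, -37.6]), array([  -1.7, -166.4])]
```

Call:
carry_out(delta_pos=[[0.15,0,0.5],[0.15,0,1.0],[0.15,0,1.5],[0.15,0,2.0],[0.15,0,2.5],[0.15,0,3.0],[0.15,0,3.5],[0.15,0,4.0],[0.15,0,4.5],[0.15,0,5.0]], rotation=[[0,0,0],[0,0,0],[0,0,0],[0,0,0],[0,0,0],[0,0,0],[0,0,0],[0,0,0],[0,0,0],[0,0,0]])

```text
t: 6.75
ee_pos: [554.7, -1.6, 109.0]
orientation: [-1.564, 0.187, -0.185]
ft_force: [-1.6, -6.3, 1.5]
width: 53.7
```

Run:
```python
from h import *
o=ctrl.get_obs();print(o['ft_force'],o['moment'],o['width'],o['ee_pos'])
delta([560.3,26.3,109],-0.237)
im=ctrl.get_image('wrist'); cv2.imwrite('pics/w7.png',im[:,:,::-1])
```

```text
[-1.55673752 -6.33163698  1.48767125] [-1.12625995  0.2491162  -0.08496666] 53.68090667397334 [554.67064506  -1.61989307 108.98167715]
t 6.75 d [-0.108 -0.007  2.846] rot [ 0.0018  0.0002 -0.0008]
```

View pics/w7.png

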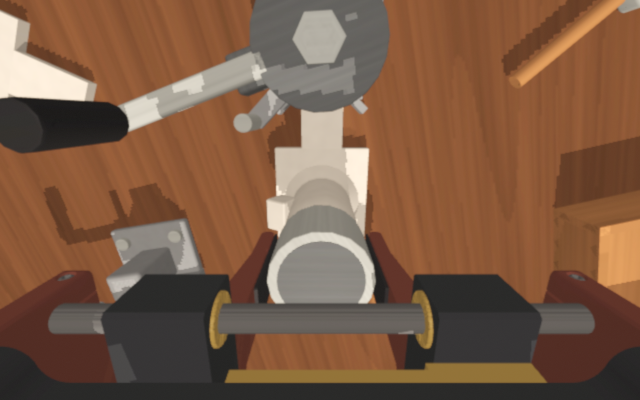

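Call:
carry_out(delta_pos=[[-0.05,0,0.4],[-0.1,0,0.8],[-0.1,0,1.2],[-0.1,0,1.6],[-0.1,0,2.0],[-0.1,0,2.3],[-0.1,0,2.5],[-0.1,0,2.6]], rotation=[[0,0,0],[0,0,0],[0,0,0],[0,0,0],[0,0,0],[0,0,0],[0,0,0],[0,0,0]])

```text
t: 7.47
ee_pos: [559.9, 23.9, 109.0]
orientation: [-1.564, 0.186, -0.185]
ft_force: [-2.3, -6.6, 2.9]
width: 53.6
```

Run:
```python
from h import *
o=ctrl.get_obs();print(o['ft_force'],o['moment'],o['width'],o['ee_pos'])
delta([560.3,26.3,109],-0.237)
```

```text
[-2.32632904 -6.64020379  2.93643191] [-1.1844477   0.2285569  -0.04789622] 53.573590857712105 [559.85917146  23.9162796  109.00390835]
t 7.47 d [-0.013  0.     0.242] rot [ 0.0016  0.0004 -0.0006]
```

Not touching yet; feel for the stop in small steps.

Call:
carry_out(delta_pos=[[0,0,0.1],[0,0,0.2],[0,0,0.25],[0,0,0.25]], rotation=[[0,0,0],[0,0,0],[0,0,0],[0,0,0]])

```text
t: 7.8
ee_pos: [560.4, 26.2, 109.0]
orientation: [-1.564, 0.187, -0.185]
ft_force: [-0.4, -6.0, 1.6]
width: 52.9
```

Call:
carry_out(delta_pos=[[0,0,0.1],[0,0,0.15],[0,0,0.2],[0,0,0.2]], rotation=[[0,0,0],[0,0,0],[0,0,0],[0,0,0]])

```text
t: 8.13
ee_pos: [560.8, 27.1, 109.4]
orientation: [-1.566, 0.186, -0.185]
ft_force: [-3.0, -12.5, 5.8]
width: 53.6
```

Call:
carry_out(delta_pos=[[0,0,0.1],[0,0,0.2],[0,0,0.2]], rotation=[[0,0,0],[0,0,0],[0,0,0]])

```text
t: 8.38
ee_pos: [561.2, 27.9, 109.9]
orientation: [-1.568, 0.186, -0.184]
ft_force: [-4.5, -18.1, 12.4]
width: 53.5
```

Run:
```python
from h import *
o=ctrl.get_obs();print(o['ft_force'],o['moment'],o['width'],o['ee_pos'])
C=np.array([581,111.8]);th=-0.237;d=o['ee_pos'][:2]-C;print(d@[np.cos(th),np.sin(th)], d@[-np.sin(th),np.cos(th)])
im=ctrl.get_image('wrist'); cv2.imwrite('pics/w8.png',im[:,:,::-1])
im=ctrl.get_image('side'); cv2.imwrite('pics/s8.png',im[:,:,::-1])
```

```text
[ -4.51949109 -18.05479088  12.39169727] [-3.17456251  1.03524861  0.14440343] 53.5435518143715 [561.18790533  27.90984476 109.94553835]
0.4380823269785654 -86.19678257211704
```

View pics/w8.png

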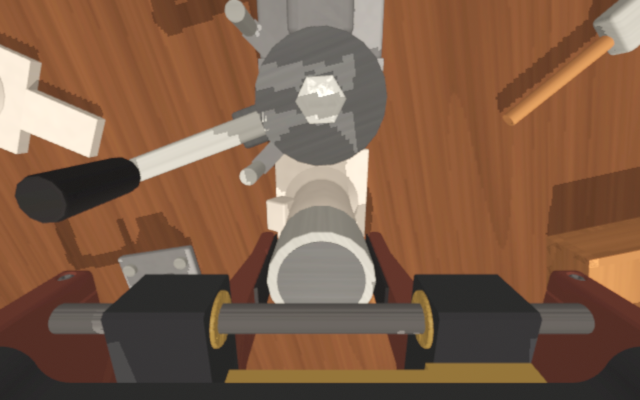

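View pics/s8.png

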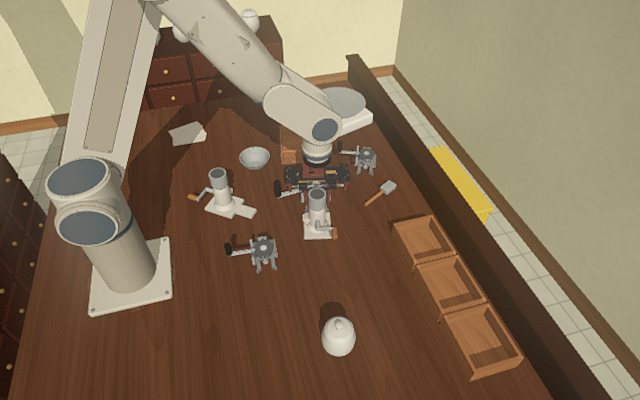

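Call:
carry_out(delta_pos=[[0,0,-0.15],[0,0,-0.3],[0,0,-0.3]], rotation=[[0,0,0],[0,0,0],[0,0,0]])

```text
t: 8.73
ee_pos: [560.6, 26.7, 109.0]
orientation: [-1.564, 0.187, -0.185]
ft_force: [-1.8, -8.0, 2.4]
width: 53.2
```

Call:
carry_out(delta_pos=[[0,0,0],[0,0,0],[0,0,0],[0,0,0],[0,0,0],[0,0,0]], rotation=[[0,0,0],[0,0,0],[0,0,0],[0,0,0],[0,0,0],[0,0,0]], hand=0)

```text
t: 9.23
ee_pos: [561.1, 28.4, 108.9]
orientation: [-1.563, 0.186, -0.186]
ft_force: [0.4, -0.5, 0.4]
width: 87.0
```

Call:
carry_out(delta_pos=[[0,-3,0],[0,-6,0],[0,-9,0],[0,-12,0],[0,-15,0],[0,-19,0],[0,-19,-2],[0,-19,-2],[0,-19,-2]], rotation=[[0,0,0],[0,0,0],[0,0,0],[0,0,0],[0,0,0],[0,0,0],[0,0,0],[0,0,0],[0,0,0]])

```text
t: 9.98
ee_pos: [556.1, 8.5, 299.0]
orientation: [-1.562, 0.187, -0.187]
ft_force: [-0.3, 1.0, -0.7]
width: 88.0
```

Run:
```python
from h import *
import json
o=ctrl.get_obs();print(o['ft_force'],o['width'],o['ee_pos'],o['qpos'])
json.dump({k:np.asarray(v).tolist() for k,v in o.items()},open('o9.json','w'))
im=ctrl.get_image('wrist'); cv2.imwrite('pics/w9.png',im[:,:,::-1])
cv2.imwrite('pics/w9c.png',cv2.resize(im[0:280,160:480,::-1],(686,600),interpolation=cv2.INTER_CUBIC))
```

```text
[-0.31314506  1.00996348 -0.66727397] 88.04526692445515 [556.09211956   8.53966375 299.0323052 ] [-6.15979956e-03  2.39812248e-01  1.70832560e+00  2.25457826e-04
  1.19329278e+00  2.31939801e-01]
```

View pics/w9c.png

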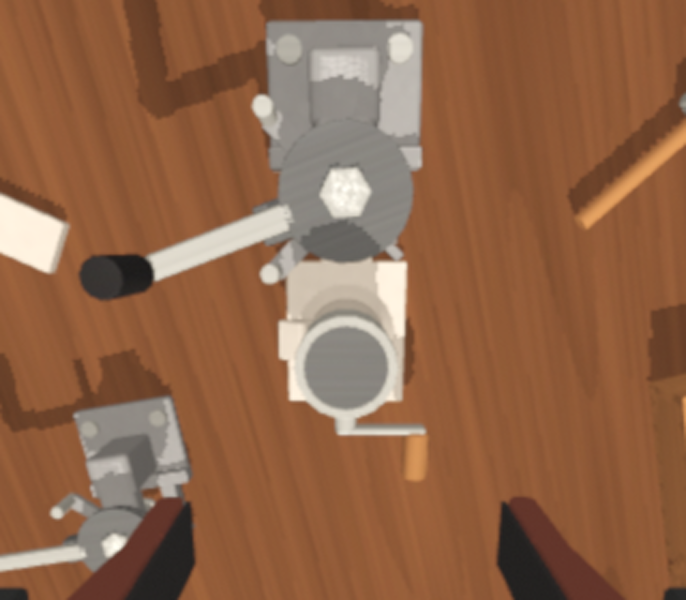

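Run:
```python
from h import *
import json
W=cam('wrist',json.load(open('o9.json'))); s=600/280
c=lambda x,y:(160+x/s,y/s)
h=ray(W,*c(345,364),146)[:2];sc=ray(W,*c(345,191),105)[:2];k=ray(W,*c(101,277),156)[:2]
F=[ray(W,*c(*p),10)[:2] for p in((288,262),(407,262),(403,401),(289,401))]
print(h,sc,k,F); th=-0.237
for q in(h,k,(F[0]+F[1])/2,sum(F)/4):
    d=q-sc;print(d@[np.cos(th),np.sin(th)], d@[-np.sin(th),np.cos(th)])
d=F[1]-F[0];print('yaw',np.arctan2(d[1],d[0]))
d=k-sc;d=np.array([d@[np.cos(th),np.sin(th)], d@[-np.sin(th),np.cos(th)]]);print('A',np.arctan2(d[1],-d[0]),np.hypot(*d))
```

```text
[560.44821874  28.23669011] [580.87479247 112.40248109] [457.15249889  98.62444079] [array([532.60517248,  83.74803413]), array([614.02524582,  63.97854059]), array([590.17100344, -33.8631151 ]), array([506.98002863, -13.66958459])]
-0.09450417947928781 -86.60898541546216
-117.02893621818369 -42.44135259453563
1.7002546668802343 -39.23679251952014
1.1372975383943857 -89.59136230539698
yaw -0.23819891289937314
A -0.34790566824968266 124.48710906119317
```

Run:
```python
from h import *
delta([457.0,98.8,220],1.682)
```

```text
t 10.03 d [-11.712   7.838   6.41 ] rot [-1.3000e-03 -1.9198e+00 -9.0000e-04]
```

Call:
carry_out(delta_pos=[[-1,0,0.5],[-2,0,1],[-3,0,2],[-4,0,3],[-6,0,4],[-8,0,5],[-10,0,6.4],[-11.7,0,6.4],[-11.7,2,6.4],[-11.7,4,6.4],[-11.7,6,6.4],[-11.7,7.8,6.4]], rotation=[[0,-0.12,0],[0,-0.24,0],[0,-0.36,0],[0,-0.48,0],[0,-0.6,0],[0,-0.72,0],[0,-0.84,0],[0,-0.96,0],[0,-1.08,0],[0,-1.2,0],[0,-1.32,0],[0,-1.44,0]])

```text
t: 11.03
ee_pos: [456.5, 99.0, 218.7]
orientation: [-1.357, -0.937, 0.941]
ft_force: [0.5, -0.3, -0.4]
width: 88.0
```

Call:
carry_out(delta_pos=[[0,0,0],[0,0,0],[0,0,0],[0,0,0],[0,0,0],[0,0,0],[0,0,0]], rotation=[[0,-0.12,0],[0,-0.24,0],[0,-0.36,0],[0,-0.48,0],[0,-0.48,0],[0,-0.48,0],[0,-0.48,0]])

```text
t: 11.62
ee_pos: [457.3, 98.6, 220.3]
orientation: [-1.155, -1.288, 1.29]
ft_force: [1.2, 0.0, -0.3]
width: 87.9
```

Run:
```python
from h import *
import json
o=ctrl.get_obs();print(o['ft_force'],o['width'],o['ee_pos'],o['qpos'])
delta([457.0,98.8,114],1.682)
im=ctrl.get_image('wrist'); cv2.imwrite('pics/w10.png',im[:,:,::-1])
json.dump({k:np.asarray(v).tolist() for k,v in o.items()},open('o10.json','w'))
```

```text
[ 1.17925858  0.0034997  -0.28320462] 87.93410699403788 [457.29261929  98.62398394 220.28079775] [ 1.86903944e-01  1.94797875e-01  1.96807981e+00  1.29597250e-04
  9.80176363e-01 -1.49285158e+00]
t 11.62 d [ 0.021 10.628  0.012] rot [-0.0015 -0.0023 -0.    ]
```

View pics/w10.png

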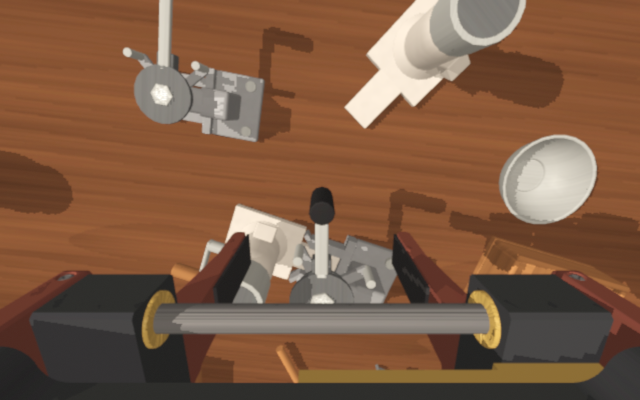

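Call:
carry_out(delta_pos=[[0,2.5,0],[0,5,0],[0,7,0],[0,9,0],[0,10.6,0],[0,10.6,0],[0,10.6,0]], rotation=[[0,0,0],[0,0,0],[0,0,0],[0,0,0],[0,0,0],[0,0,0],[0,0,0]])

```text
t: 12.25
ee_pos: [457.2, 98.4, 114.5]
orientation: [-1.153, -1.289, 1.292]
ft_force: [-0.0, -0.2, 0.0]
width: 87.4
```

Run:
```python
from h import *
o=ctrl.get_obs();print(o['ft_force'],o['moment'],o['width'],o['ee_pos'])
delta([457.0,98.8,114],1.682)
im=ctrl.get_image('wrist'); cv2.imwrite('pics/w11.png',im[:,:,::-1])
```

```text
[-0.03822123 -0.19313125  0.01091899] [0.052782   0.04391908 0.02172325] 87.3613568618828 [457.17925066  98.35951713 114.49781115]
t 12.25 d [0.046 0.05  0.013] rot [-0.0021 -0.0003 -0.0001]
```

View pics/w11.png

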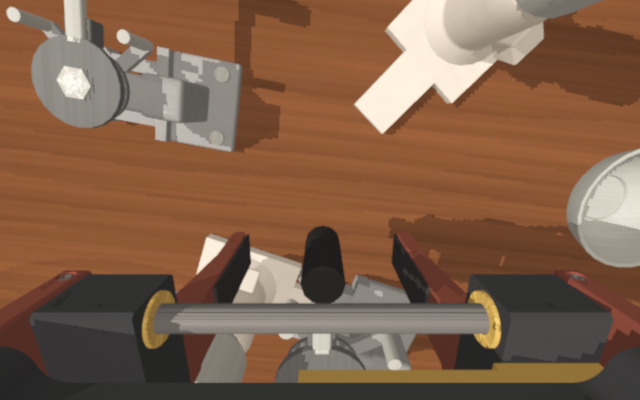

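Call:
carry_out(delta_pos=[[0,0,0],[0,0,0],[0,0,0],[0,0,0],[0,0,0],[0,0,0],[0,0,0],[0,0,0],[0,0,0],[0,0,0]], rotation=[[0,0,0],[0,0,0],[0,0,0],[0,0,0],[0,0,0],[0,0,0],[0,0,0],[0,0,0],[0,0,0],[0,0,0]], hand=255)

```text
t: 13.13
ee_pos: [457.7, 98.4, 114.9]
orientation: [-1.154, -1.291, 1.291]
ft_force: [-0.8, 0.1, -0.5]
width: 24.6
```

```bash
cat >> h.py <<'E'
SC=np.array([581.0,111.9]); TH=-0.237
def A_of(p):
    d=np.array(p[:2])-SC; d=np.array([d@[np.cos(TH),np.sin(TH)], d@[-np.sin(TH),np.cos(TH)]])
    return np.arctan2(d[1],-d[0]),np.hypot(*d)
def swing(A1,n,A0=None,r=125.0):
    """rows along the arc; relative to arc pose at A0 (commanded); tool frame x tangent at A0"""
    o=ctrl.get_obs(); a,rr=A_of(o['ee_pos'])
    phi=Ro.from_rotvec(o['orientation']).as_matrix()[:2,0]; phi=np.arctan2(phi[1],phi[0])
    ft=o['ft_force'][:2]; tx=np.array([np.cos(phi),np.sin(phi)])
    print('t %.2f A %.3f r %.1f phiA %.3f Ftan %.1f Frad(z) %.1f Fz %.1f w %.1f'%(o['t'],a,rr,TH+np.pi/2-phi,ft@tx,ft@[-np.sin(phi),np.cos(phi)],o['ft_force'][2],o['width']))
    if A0 is None:A0=a
    for i in range(1,n+1):
        b=(A1-A0)*i/n; print([round(r*np.sin(b)/10,2),0,round(-r*(1-np.cos(b))/10,2)],[0,round(b,3),0])
E
python3 -c "
from h import *
swing(-0.1,4,-0.346); swing(0.46,12,-0.346)"
```

```text
t 13.13 A -0.346 r 124.0 phiA -0.349 Ftan 0.2 Frad(z) 0.8 Fz -0.5 w 24.6
[np.float64(0.77), 0, np.float64(-0.02)] [0, 0.061, 0]
[np.float64(1.53), 0, np.float64(-0.09)] [0, 0.123, 0]
[np.float64(2.29), 0, np.float64(-0.21)] [0, 0.184, 0]
[np.float64(3.04), 0, np.float64(-0.38)] [0, 0.246, 0]
t 13.13 A -0.346 r 124.0 phiA -0.349 Ftan 0.2 Frad(z) 0.8 Fz -0.5 w 24.6
[np.float64(0.84), 0, np.float64(-0.03)] [0, 0.067, 0]
[np.float64(1.67), 0, np.float64(-0.11)] [0, 0.134, 0]
[np.float64(2.5), 0, np.float64(-0.25)] [0, 0.202, 0]
[np.float64(3.32), 0, np.float64(-0.45)] [0, 0.269, 0]
[np.float64(4.12), 0, np.float64(-0.7)] [0, 0.336, 0]
[np.float64(4.9), 0, np.float64(-1.0)] [0, 0.403, 0]
[np.float64(5.66), 0, np.float64(-1.36)] [0, 0.47, 0]
[np.float64(6.4), 0, np.float64(-1.76)] [0, 0.537, 0]
[np.float64(7.1), 0, np.float64(-2.22)] [0, 0.605, 0]
[np.float64(7.78), 0, np.float64(-2.72)] [0, 0.672, 0]
[np.float64(8.42), 0, np.float64(-3.26)] [0, 0.739, 0]
[np.float64(9.02), 0, np.float64(-3.85)] [0, 0.806, 0]
```

Call:
carry_out(delta_pos=[[0.77,0,-0.02],[1.53,0,-0.09],[2.29,0,-0.21],[3.04,0,-0.38],[3.04,0,-0.38]], rotation=[[0,0.061,0],[0,0.123,0],[0,0.184,0],[0,0.246,0],[0,0.246,0]])

```text
t: 13.55
ee_pos: [458.0, 129.5, 114.9]
orientation: [-1.27, -1.109, 1.11]
ft_force: [-0.2, -4.1, 0.5]
width: 21.2
```

```bash
python3 -c "
from h import *
swing(0.46,9,-0.1)"
```

```text
t 13.55 A -0.095 r 124.2 phiA -0.102 Ftan -4.1 Frad(z) -0.3 Fz 0.5 w 21.2
[np.float64(0.78), 0, np.float64(-0.02)] [0, 0.062, 0]
[np.float64(1.55), 0, np.float64(-0.1)] [0, 0.124, 0]
[np.float64(2.32), 0, np.float64(-0.22)] [0, 0.187, 0]
[np.float64(3.08), 0, np.float64(-0.39)] [0, 0.249, 0]
[np.float64(3.83), 0, np.float64(-0.6)] [0, 0.311, 0]
[np.float64(4.56), 0, np.float64(-0.86)] [0, 0.373, 0]
[np.float64(5.27), 0, np.float64(-1.17)] [0, 0.436, 0]
[np.float64(5.97), 0, np.float64(-1.52)] [0, 0.498, 0]
[np.float64(6.64), 0, np.float64(-1.91)] [0, 0.56, 0]
```

Call:
carry_out(delta_pos=[[0.78,0,-0.02],[1.55,0,-0.1],[2.32,0,-0.22],[3.08,0,-0.39],[3.83,0,-0.6],[4.56,0,-0.86],[5.27,0,-1.17],[5.97,0,-1.52],[6.64,0,-1.91],[6.64,0,-1.91]], rotation=[[0,0.062,0],[0,0.124,0],[0,0.187,0],[0,0.249,0],[0,0.311,0],[0,0.373,0],[0,0.436,0],[0,0.498,0],[0,0.56,0],[0,0.56,0]])

```text
t: 14.38
ee_pos: [485.9, 192.4, 114.8]
orientation: [-1.46, -0.684, 0.685]
ft_force: [-2.5, -3.8, 4.6]
width: 21.5
```

```bash
python3 -c "
from h import *
swing(-0.46,12,0.46)"
```

```text
t 14.38 A 0.465 r 124.6 phiA 0.457 Ftan -4.5 Frad(z) -0.5 Fz 4.6 w 21.5
[np.float64(-0.96), 0, np.float64(-0.04)] [0, -0.077, 0]
[np.float64(-1.91), 0, np.float64(-0.15)] [0, -0.153, 0]
[np.float64(-2.85), 0, np.float64(-0.33)] [0, -0.23, 0]
[np.float64(-3.77), 0, np.float64(-0.58)] [0, -0.307, 0]
[np.float64(-4.68), 0, np.float64(-0.91)] [0, -0.383, 0]
[np.float64(-5.55), 0, np.float64(-1.3)] [0, -0.46, 0]
[np.float64(-6.39), 0, np.float64(-1.76)] [0, -0.537, 0]
[np.float64(-7.19), 0, np.float64(-2.28)] [0, -0.613, 0]
[np.float64(-7.96), 0, np.float64(-2.86)] [0, -0.69, 0]
[np.float64(-8.67), 0, np.float64(-3.5)] [0, -0.767, 0]
[np.float64(-9.34), 0, np.float64(-4.19)] [0, -0.843, 0]
[np.float64(-9.95), 0, np.float64(-4.93)] [0, -0.92, 0]
```

Call:
carry_out(delta_pos=[[-0.96,0,-0.04],[-1.91,0,-0.15],[-2.85,0,-0.33],[-3.77,0,-0.58],[-4.68,0,-0.91],[-5.55,0,-1.3],[-6.39,0,-1.76],[-7.19,0,-2.28],[-7.96,0,-2.86],[-8.67,0,-3.5],[-9.34,0,-4.19],[-9.95,0,-4.93]], rotation=[[0,-0.077,0],[0,-0.153,0],[0,-0.23,0],[0,-0.307,0],[0,-0.383,0],[0,-0.46,0],[0,-0.537,0],[0,-0.613,0],[0,-0.69,0],[0,-0.767,0],[0,-0.843,0],[0,-0.92,0]])

```text
t: 15.38
ee_pos: [460.3, 83.7, 114.9]
orientation: [-1.09, -1.38, 1.378]
ft_force: [1.2, 1.3, -3.1]
width: 21.4
```

```bash
python3 -c "
from h import *
swing(0.46,12,-0.46)"
```

```text
t 15.38 A -0.467 r 124.0 phiA -0.470 Ftan 1.0 Frad(z) -1.5 Fz -3.1 w 21.4
[np.float64(0.96), 0, np.float64(-0.04)] [0, 0.077, 0]
[np.float64(1.91), 0, np.float64(-0.15)] [0, 0.153, 0]
[np.float64(2.85), 0, np.float64(-0.33)] [0, 0.23, 0]
[np.float64(3.77), 0, np.float64(-0.58)] [0, 0.307, 0]
[np.float64(4.68), 0, np.float64(-0.91)] [0, 0.383, 0]
[np.float64(5.55), 0, np.float64(-1.3)] [0, 0.46, 0]
[np.float64(6.39), 0, np.float64(-1.76)] [0, 0.537, 0]
[np.float64(7.19), 0, np.float64(-2.28)] [0, 0.613, 0]
[np.float64(7.96), 0, np.float64(-2.86)] [0, 0.69, 0]
[np.float64(8.67), 0, np.float64(-3.5)] [0, 0.767, 0]
[np.float64(9.34), 0, np.float64(-4.19)] [0, 0.843, 0]
[np.float64(9.95), 0, np.float64(-4.93)] [0, 0.92, 0]
```

Call:
carry_out(delta_pos=[[0.96,0,-0.04],[1.91,0,-0.15],[2.85,0,-0.33],[3.77,0,-0.58],[4.68,0,-0.91],[5.55,0,-1.3],[6.39,0,-1.76],[7.19,0,-2.28],[7.96,0,-2.86],[8.67,0,-3.5],[9.34,0,-4.19],[9.95,0,-4.93]], rotation=[[0,0.077,0],[0,0.153,0],[0,0.23,0],[0,0.307,0],[0,0.383,0],[0,0.46,0],[0,0.537,0],[0,0.613,0],[0,0.69,0],[0,0.767,0],[0,0.843,0],[0,0.92,0]])

```text
t: 16.38
ee_pos: [485.4, 191.8, 114.8]
orientation: [-1.46, -0.684, 0.686]
ft_force: [-0.1, -4.5, 1.4]
width: 21.6
```

```bash
python3 -c "
from h import *
swing(-0.46,1,0.46)"
```

```text
t 16.38 A 0.459 r 124.6 phiA 0.457 Ftan -3.5 Frad(z) -2.8 Fz 1.4 w 21.6
[np.float64(-9.95), 0, np.float64(-4.93)] [0, -0.92, 0]
```

Call:
carry_out(delta_pos=[[-0.96,0,-0.04],[-1.91,0,-0.15],[-2.85,0,-0.33],[-3.77,0,-0.58],[-4.68,0,-0.91],[-5.55,0,-1.3],[-6.39,0,-1.76],[-7.19,0,-2.28],[-7.96,0,-2.86],[-8.67,0,-3.5],[-9.34,0,-4.19],[-9.95,0,-4.93]], rotation=[[0,-0.077,0],[0,-0.153,0],[0,-0.23,0],[0,-0.307,0],[0,-0.383,0],[0,-0.46,0],[0,-0.537,0],[0,-0.613,0],[0,-0.69,0],[0,-0.767,0],[0,-0.843,0],[0,-0.92,0]])

```text
t: 17.38
ee_pos: [460.3, 83.7, 114.9]
orientation: [-1.09, -1.38, 1.378]
ft_force: [2.4, 1.6, -4.0]
width: 21.3
```

```bash
python3 -c "
from h import *
swing(0.46,1,-0.46)
im=ctrl.get_image('side'); cv2.imwrite('pics/s12.png',im[:,:,::-1])"
```

```text
t 17.38 A -0.467 r 124.0 phiA -0.470 Ftan 1.0 Frad(z) -2.7 Fz -4.0 w 21.3
[np.float64(9.95), 0, np.float64(-4.93)] [0, 0.92, 0]
```

View pics/s12.png

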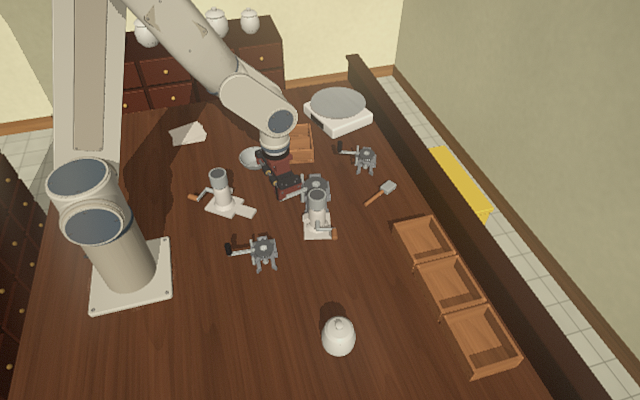

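Call:
carry_out(delta_pos=[[0.94,0,-0.04],[1.87,0,-0.14],[2.79,0,-0.32],[3.69,0,-0.56]], rotation=[[0,0.075,0],[0,0.15,0],[0,0.225,0],[0,0.3,0]])

```text
t: 17.77
ee_pos: [457.2, 121.5, 114.9]
orientation: [-1.245, -1.153, 1.153]
ft_force: [2.4, -3.2, -1.7]
width: 21.4
```

```bash
python3 -c "
from h import *
swing(0,1)"
```

```text
t 17.77 A -0.160 r 124.1 phiA -0.161 Ftan -3.0 Frad(z) -2.6 Fz -1.7 w 21.4
[np.float64(1.99), 0, np.float64(-0.16)] [0, np.float64(0.16), 0]
```

Call:
carry_out(delta_pos=[[0.62,0,-0.02],[1.25,0,-0.06]], rotation=[[0,0.05,0],[0,0.1,0]])

```text
t: 17.93
ee_pos: [458.7, 133.9, 114.9]
orientation: [-1.287, -1.079, 1.08]
ft_force: [1.9, -4.8, -1.6]
width: 21.3
```

```bash
python3 -c "
from h import *
swing(0,1)"
```

```text
t 17.93 A -0.059 r 124.2 phiA -0.062 Ftan -4.4 Frad(z) -2.7 Fz -1.6 w 21.3
[np.float64(0.74), 0, np.float64(-0.02)] [0, np.float64(0.059), 0]
```

Call:
carry_out(delta_pos=[[0.62,0,-0.02],[1.25,0,-0.06]], rotation=[[0,0.05,0],[0,0.1,0]])

```text
t: 18.1
ee_pos: [461.4, 145.9, 114.9]
orientation: [-1.327, -1.004, 1.005]
ft_force: [1.2, -5.3, -0.6]
width: 21.5
```

```bash
python3 -c "
from h import *
swing(0,1)"
```

```text
t 18.10 A 0.040 r 124.3 phiA 0.038 Ftan -4.8 Frad(z) -2.6 Fz -0.6 w 21.5
[np.float64(-0.5), 0, np.float64(-0.01)] [0, np.float64(-0.04), 0]
```

Call:
carry_out(delta_pos=[[0.44,0,-0.01],[0.87,0,-0.03]], rotation=[[0,0.035,0],[0,0.07,0]])

```text
t: 18.27
ee_pos: [464.1, 154.2, 114.9]
orientation: [-1.353, -0.952, 0.953]
ft_force: [1.1, -3.7, 0.7]
width: 21.3
```

```bash
python3 -c "
from h import *
swing(0,1)"
```

```text
t 18.27 A 0.110 r 124.3 phiA 0.107 Ftan -3.1 Frad(z) -2.3 Fz 0.7 w 21.3
[np.float64(-1.37), 0, np.float64(-0.08)] [0, np.float64(-0.11), 0]
```

Call:
carry_out(delta_pos=[[0.44,0,-0.01],[0.87,0,-0.03]], rotation=[[0,0.035,0],[0,0.07,0]])

```text
t: 18.43
ee_pos: [467.2, 162.2, 114.9]
orientation: [-1.378, -0.898, 0.9]
ft_force: [0.1, -4.2, 0.6]
width: 21.7
```

```bash
python3 -c "
from h import *
swing(0,1)"
```

```text
t 18.43 A 0.179 r 124.4 phiA 0.177 Ftan -3.8 Frad(z) -1.8 Fz 0.6 w 21.7
[np.float64(-2.23), 0, np.float64(-0.2)] [0, np.float64(-0.179), 0]
```

Call:
carry_out(delta_pos=[[0.44,0,-0.01],[0.87,0,-0.03]], rotation=[[0,0.035,0],[0,0.07,0]])

```text
t: 18.6
ee_pos: [471.0, 170.0, 114.9]
orientation: [-1.401, -0.845, 0.846]
ft_force: [-0.1, -4.8, 0.9]
width: 21.3
```

```bash
python3 -c "
from h import *
swing(0,1)"
```

```text
t 18.60 A 0.249 r 124.4 phiA 0.247 Ftan -4.3 Frad(z) -2.2 Fz 0.9 w 21.3
[np.float64(-3.08), 0, np.float64(-0.38)] [0, np.float64(-0.249), 0]
```

Call:
carry_out(delta_pos=[[0.44,0,-0.01],[0.87,0,-0.03]], rotation=[[0,0.035,0],[0,0.07,0]])

```text
t: 18.77
ee_pos: [475.2, 177.5, 114.9]
orientation: [-1.422, -0.791, 0.793]
ft_force: [0.5, -2.7, 1.1]
width: 21.9
```

```bash
python3 -c "
from h import *
swing(0,1)"
```

```text
t 18.77 A 0.318 r 124.5 phiA 0.317 Ftan -2.1 Frad(z) -1.9 Fz 1.1 w 21.9
[np.float64(-3.91), 0, np.float64(-0.63)] [0, np.float64(-0.318), 0]
```

Call:
carry_out(delta_pos=[[0.44,0,-0.01],[0.87,0,-0.03]], rotation=[[0,0.035,0],[0,0.07,0]])

```text
t: 18.93
ee_pos: [479.9, 184.7, 114.9]
orientation: [-1.442, -0.738, 0.739]
ft_force: [0.2, -4.5, 1.2]
width: 21.7
```

```bash
python3 -c "
from h import *
swing(0,1)"
```

```text
t 18.93 A 0.387 r 124.5 phiA 0.387 Ftan -3.5 Frad(z) -2.8 Fz 1.2 w 21.7
[np.float64(-4.72), 0, np.float64(-0.93)] [0, np.float64(-0.387), 0]
```

Call:
carry_out(delta_pos=[[0.44,0,-0.01],[0.87,0,-0.03]], rotation=[[0,0.035,0],[0,0.07,0]])

```text
t: 19.1
ee_pos: [485.2, 191.5, 114.8]
orientation: [-1.461, -0.683, 0.685]
ft_force: [-0.8, -3.8, 1.3]
width: 21.8
```

```bash
python3 -c "
from h import *
swing(0,1)"
```

```text
t 19.10 A 0.456 r 124.6 phiA 0.457 Ftan -3.4 Frad(z) -1.8 Fz 1.3 w 21.8
[np.float64(-5.51), 0, np.float64(-1.28)] [0, np.float64(-0.456), 0]
```

Call:
carry_out(delta_pos=[[-0.96,0,-0.04],[-1.91,0,-0.15],[-2.85,0,-0.33],[-3.77,0,-0.58],[-4.68,0,-0.91],[-5.55,0,-1.3],[-6.39,0,-1.76],[-7.19,0,-2.28],[-7.96,0,-2.86],[-8.67,0,-3.5],[-9.34,0,-4.19],[-9.95,0,-4.93]], rotation=[[0,-0.077,0],[0,-0.153,0],[0,-0.23,0],[0,-0.307,0],[0,-0.383,0],[0,-0.46,0],[0,-0.537,0],[0,-0.613,0],[0,-0.69,0],[0,-0.767,0],[0,-0.843,0],[0,-0.92,0]])

```text
t: 20.1
ee_pos: [460.2, 83.8, 115.0]
orientation: [-1.092, -1.378, 1.376]
ft_force: [2.3, 0.9, -4.6]
width: 21.5
```

Call:
carry_out(delta_pos=[[0.62,0,-0.02],[1.25,0,-0.06],[1.87,0,-0.14]], rotation=[[0,0.05,0],[0,0.1,0],[0,0.15,0]])

```text
t: 20.35
ee_pos: [457.3, 102.6, 114.9]
orientation: [-1.174, -1.264, 1.263]
ft_force: [2.5, 0.6, -2.7]
width: 21.3
```

```bash
python3 -c "
from h import *
swing(0,1)"
```

```text
t 20.35 A -0.312 r 124.0 phiA -0.311 Ftan 0.4 Frad(z) -2.6 Fz -2.7 w 21.3
[np.float64(3.84), 0, np.float64(-0.6)] [0, np.float64(0.312), 0]
```

Call:
carry_out(delta_pos=[[0.44,0,-0.01],[0.87,0,-0.03]], rotation=[[0,0.035,0],[0,0.07,0]])

```text
t: 20.52
ee_pos: [456.9, 111.3, 114.9]
orientation: [-1.207, -1.214, 1.213]
ft_force: [1.0, -3.4, -2.7]
width: 21.5
```

```bash
python3 -c "
from h import *
swing(0,1)"
```

```text
t 20.52 A -0.242 r 124.1 phiA -0.243 Ftan -3.4 Frad(z) -1.0 Fz -2.7 w 21.5
[np.float64(3.0), 0, np.float64(-0.36)] [0, np.float64(0.242), 0]
```

Call:
carry_out(delta_pos=[[0.44,0,-0.01],[0.87,0,-0.03]], rotation=[[0,0.035,0],[0,0.07,0]])

```text
t: 20.68
ee_pos: [457.1, 119.7, 114.9]
orientation: [-1.24, -1.162, 1.162]
ft_force: [2.1, -3.9, -1.3]
width: 21.5
```

```bash
python3 -c "
from h import *
swing(0,1)"
```

```text
t 20.68 A -0.174 r 124.1 phiA -0.173 Ftan -3.8 Frad(z) -2.3 Fz -1.3 w 21.5
[np.float64(2.16), 0, np.float64(-0.19)] [0, np.float64(0.174), 0]
```

Call:
carry_out(delta_pos=[[0.44,0,-0.01],[0.87,0,-0.03]], rotation=[[0,0.035,0],[0,0.07,0]])

```text
t: 20.85
ee_pos: [457.9, 128.3, 114.9]
orientation: [-1.27, -1.11, 1.11]
ft_force: [2.0, -4.0, -1.0]
width: 21.7
```

```bash
python3 -c "
from h import *
swing(0,1)"
```

```text
t 20.85 A -0.104 r 124.2 phiA -0.103 Ftan -3.7 Frad(z) -2.5 Fz -1.0 w 21.7
[np.float64(1.3), 0, np.float64(-0.07)] [0, np.float64(0.104), 0]
```

Call:
carry_out(delta_pos=[[0.44,0,-0.01],[0.87,0,-0.03]], rotation=[[0,0.035,0],[0,0.07,0]])

```text
t: 21.02
ee_pos: [459.3, 136.9, 114.9]
orientation: [-1.3, -1.057, 1.058]
ft_force: [1.4, -4.6, 0.2]
width: 21.2
```

```bash
python3 -c "
from h import *
swing(0,1)"
```

```text
t 21.02 A -0.035 r 124.3 phiA -0.033 Ftan -4.3 Frad(z) -2.3 Fz 0.2 w 21.2
[np.float64(0.43), 0, np.float64(-0.01)] [0, np.float64(0.035), 0]
```

Call:
carry_out(delta_pos=[[0.44,0,-0.01],[0.87,0,-0.03]], rotation=[[0,0.035,0],[0,0.07,0]])

```text
t: 21.18
ee_pos: [461.2, 145.2, 114.8]
orientation: [-1.327, -1.005, 1.006]
ft_force: [0.7, -4.5, 0.4]
width: 21.2
```

```bash
python3 -c "
from h import *
swing(0,1)"
```

```text
t 21.18 A 0.034 r 124.3 phiA 0.037 Ftan -4.1 Frad(z) -1.9 Fz 0.4 w 21.2
[np.float64(-0.43), 0, np.float64(-0.01)] [0, np.float64(-0.034), 0]
```

Call:
carry_out(delta_pos=[[0.44,0,-0.01],[0.87,0,-0.03]], rotation=[[0,0.035,0],[0,0.07,0]])

```text
t: 21.35
ee_pos: [463.7, 153.2, 114.9]
orientation: [-1.353, -0.952, 0.954]
ft_force: [0.1, -8.0, 1.5]
width: 21.4
```

```bash
python3 -c "
from h import *
swing(0,1)"
```

```text
t 21.35 A 0.102 r 124.4 phiA 0.107 Ftan -7.5 Frad(z) -2.8 Fz 1.5 w 21.4
[np.float64(-1.27), 0, np.float64(-0.06)] [0, np.float64(-0.102), 0]
```

Call:
carry_out(delta_pos=[[0.2,0,0],[0.3,0,0],[0.3,0,0]], rotation=[[0,0.012,0],[0,0.025,0],[0,0.025,0]])

```text
t: 21.6
ee_pos: [464.6, 155.8, 114.9]
orientation: [-1.362, -0.933, 0.936]
ft_force: [0.5, -9.0, 2.3]
width: 21.7
```

```bash
python3 -c "
from h import *
swing(0,1)"
```

```text
t 21.60 A 0.123 r 124.4 phiA 0.130 Ftan -8.3 Frad(z) -3.7 Fz 2.3 w 21.7
[np.float64(-1.54), 0, np.float64(-0.1)] [0, np.float64(-0.123), 0]
```

Call:
carry_out(delta_pos=[[0.15,0,0],[0.25,0,0],[0.25,0,0],[0.25,0,0]], rotation=[[0,0.01,0],[0,0.02,0],[0,0.02,0],[0,0.02,0]])

```text
t: 21.93
ee_pos: [465.4, 157.8, 114.8]
orientation: [-1.369, -0.918, 0.922]
ft_force: [-0.9, -8.7, 2.0]
width: 21.6
```

```bash
python3 -c "
from h import *
swing(0,1)"
```

```text
t 21.93 A 0.141 r 124.4 phiA 0.150 Ftan -8.4 Frad(z) -2.4 Fz 2.0 w 21.6
[np.float64(-1.76), 0, np.float64(-0.12)] [0, np.float64(-0.141), 0]
```

Call:
carry_out(delta_pos=[[0.15,0,0],[0.3,0,0],[0.3,0,0],[0.3,0,0]], rotation=[[0,0.012,0],[0,0.024,0],[0,0.024,0],[0,0.024,0]])

```text
t: 22.27
ee_pos: [466.4, 160.4, 114.8]
orientation: [-1.377, -0.9, 0.904]
ft_force: [-0.0, -9.5, 2.9]
width: 21.6
```

```bash
python3 -c "
from h import *
swing(0,1)"
```

```text
t 22.27 A 0.163 r 124.4 phiA 0.174 Ftan -8.7 Frad(z) -3.8 Fz 2.9 w 21.6
[np.float64(-2.03), 0, np.float64(-0.17)] [0, np.float64(-0.163), 0]
```

Call:
carry_out(delta_pos=[[0.2,0,0],[0.4,0,-0.01],[0.5,0,-0.01],[0.5,0,-0.01]], rotation=[[0,0.016,0],[0,0.032,0],[0,0.04,0],[0,0.04,0]])

```text
t: 22.6
ee_pos: [468.3, 164.7, 114.8]
orientation: [-1.391, -0.869, 0.874]
ft_force: [-1.5, -12.4, 4.3]
width: 21.3
```

```bash
python3 -c "
from h import *
swing(0,1)"
```

```text
t 22.60 A 0.201 r 124.4 phiA 0.214 Ftan -11.8 Frad(z) -4.1 Fz 4.3 w 21.3
[np.float64(-2.5), 0, np.float64(-0.25)] [0, np.float64(-0.201), 0]
```

Call:
carry_out(delta_pos=[[0.2,0,0],[0.2,0,0],[0.2,0,0]], rotation=[[0,0.016,0],[0,0.016,0],[0,0.016,0]])

```text
t: 22.85
ee_pos: [469.1, 166.3, 114.8]
orientation: [-1.396, -0.857, 0.862]
ft_force: [-1.7, -12.6, 3.0]
width: 21.6
```

```bash
python3 -c "
from h import *
swing(0,1)"
```

```text
t 22.85 A 0.216 r 124.4 phiA 0.229 Ftan -12.0 Frad(z) -4.1 Fz 3.0 w 21.6
[np.float64(-2.68), 0, np.float64(-0.29)] [0, np.float64(-0.216), 0]
```

Call:
carry_out(delta_pos=[[0.15,0,0],[0.15,0,0],[0.15,0,0],[0.15,0,0]], rotation=[[0,0.012,0],[0,0.012,0],[0,0.012,0],[0,0.012,0]])

```text
t: 23.18
ee_pos: [469.7, 167.6, 114.8]
orientation: [-1.4, -0.848, 0.853]
ft_force: [-0.6, -13.0, 4.2]
width: 21.5
```

```bash
python3 -c "
from h import *
swing(0,1)"
```

```text
t 23.18 A 0.227 r 124.5 phiA 0.241 Ftan -11.8 Frad(z) -5.4 Fz 4.2 w 21.5
[np.float64(-2.81), 0, np.float64(-0.32)] [0, np.float64(-0.227), 0]
```

Call:
carry_out(delta_pos=[[0.2,0,0],[0.4,0,-0.01],[0.4,0,-0.01]], rotation=[[0,0.016,0],[0,0.032,0],[0,0.032,0]])

```text
t: 23.43
ee_pos: [471.4, 170.8, 114.7]
orientation: [-1.411, -0.822, 0.829]
ft_force: [-2.0, -15.4, 5.1]
width: 21.8
```

```bash
python3 -c "
from h import *
swing(0,1)
im=ctrl.get_image('wrist'); cv2.imwrite('pics/w13.png',im[:,:,::-1])"
```

```text
t 23.43 A 0.257 r 124.4 phiA 0.274 Ftan -14.4 Frad(z) -5.8 Fz 5.1 w 21.8
[np.float64(-3.17), 0, np.float64(-0.41)] [0, np.float64(-0.257), 0]
```

View pics/w13.png

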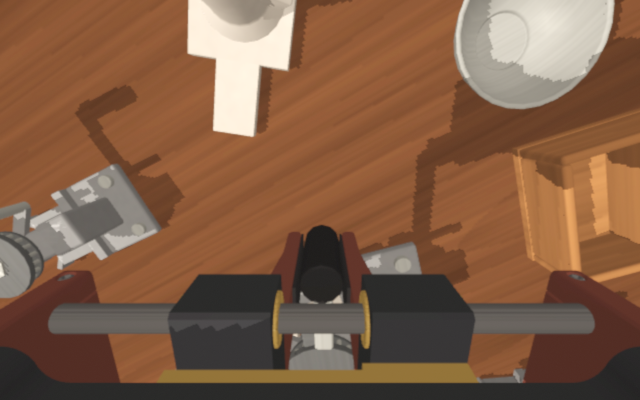

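Call:
carry_out(delta_pos=[[-0.2,0,0],[-0.4,0,-0.01],[-0.4,0,-0.01]], rotation=[[0,-0.016,0],[0,-0.032,0],[0,-0.032,0]])

```text
t: 23.73
ee_pos: [469.6, 167.2, 114.8]
orientation: [-1.4, -0.848, 0.854]
ft_force: [-0.9, -12.7, 4.2]
width: 21.8
```

```bash
python3 -c "
from h import *
swing(0,1)"
```

```text
t 23.73 A 0.224 r 124.4 phiA 0.241 Ftan -11.7 Frad(z) -5.0 Fz 4.2 w 21.8
[np.float64(-2.77), 0, np.float64(-0.31)] [0, np.float64(-0.224), 0]
```

Call:
carry_out(delta_pos=[[-0.2,0,0],[-0.4,0,-0.01],[-0.4,0,-0.01]], rotation=[[0,-0.016,0],[0,-0.032,0],[0,-0.032,0]])

```text
t: 23.98
ee_pos: [468.0, 163.8, 114.8]
orientation: [-1.389, -0.873, 0.877]
ft_force: [0.4, -11.3, 3.2]
width: 21.7
```

```bash
python3 -c "
from h import *
swing(0,1)"
```

```text
t 23.98 A 0.194 r 124.4 phiA 0.209 Ftan -10.0 Frad(z) -5.3 Fz 3.2 w 21.7
[np.float64(-2.41), 0, np.float64(-0.23)] [0, np.float64(-0.194), 0]
```

Call:
carry_out(delta_pos=[[-0.2,0,0],[-0.4,0,-0.01],[-0.4,0,-0.01]], rotation=[[0,-0.016,0],[0,-0.032,0],[0,-0.032,0]])

```text
t: 24.23
ee_pos: [466.6, 160.4, 114.8]
orientation: [-1.379, -0.897, 0.901]
ft_force: [-0.3, -10.0, 2.3]
width: 21.2
```

```bash
python3 -c "
from h import *
swing(0,1)"
```

```text
t 24.23 A 0.164 r 124.3 phiA 0.177 Ftan -9.2 Frad(z) -3.8 Fz 2.3 w 21.2
[np.float64(-2.04), 0, np.float64(-0.17)] [0, np.float64(-0.164), 0]
```

Call:
carry_out(delta_pos=[[-0.2,0,0],[-0.4,0,-0.01],[-0.4,0,-0.01]], rotation=[[0,-0.016,0],[0,-0.032,0],[0,-0.032,0]])

```text
t: 24.48
ee_pos: [465.2, 156.9, 114.8]
orientation: [-1.367, -0.922, 0.925]
ft_force: [-0.3, -8.6, 2.0]
width: 21.4
```

```bash
python3 -c "
from h import *
swing(0,1)"
```

```text
t 24.48 A 0.134 r 124.3 phiA 0.145 Ftan -8.1 Frad(z) -2.9 Fz 2.0 w 21.4
[np.float64(-1.67), 0, np.float64(-0.11)] [0, np.float64(-0.134), 0]
```

Call:
carry_out(delta_pos=[[-0.5,0,-0.01],[-1.0,0,-0.04],[-1.4,0,-0.08],[-1.4,0,-0.08]], rotation=[[0,-0.04,0],[0,-0.08,0],[0,-0.112,0],[0,-0.112,0]])

```text
t: 24.82
ee_pos: [461.1, 144.2, 114.9]
orientation: [-1.326, -1.008, 1.008]
ft_force: [1.0, -3.6, -1.5]
width: 21.5
```

```bash
python3 -c "
from h import *
swing(0,1)"
```

```text
t 24.82 A 0.026 r 124.2 phiA 0.033 Ftan -3.2 Frad(z) -1.9 Fz -1.5 w 21.5
[np.float64(-0.32), 0, np.float64(-0.0)] [0, np.float64(-0.026), 0]
```

Call:
carry_out(delta_pos=[[-0.4,0,0],[-0.8,0,-0.02],[-0.8,0,-0.02]], rotation=[[0,-0.032,0],[0,-0.064,0],[0,-0.064,0]])

```text
t: 25.07
ee_pos: [459.4, 136.9, 114.9]
orientation: [-1.301, -1.055, 1.055]
ft_force: [1.7, -2.1, -2.7]
width: 21.5
```

Call:
carry_out(delta_pos=[[0,0,0],[0,0,0],[0,0,0],[0,0,0],[0,0,0],[0,0,0],[0,0,0],[0,0,0]], rotation=[[0,0,0],[0,0,0],[0,0,0],[0,0,0],[0,0,0],[0,0,0],[0,0,0],[0,0,0]], hand=0)

```text
t: 25.73
ee_pos: [459.4, 137.6, 115.0]
orientation: [-1.301, -1.054, 1.054]
ft_force: [-0.0, 0.4, -0.2]
width: 70.9
```

Call:
carry_out(delta_pos=[[0,-3,0],[0,-6,0],[0,-9,0],[0,-12,0],[0,-15,0],[0,-18,4],[0,-18,8],[0,-18,8],[0,-18,8],[0,-18,8]], rotation=[[0,0,0],[0,0,0],[0,0,0],[0,0,0],[0,0,0],[0,0,0],[0,0,0],[0,0,0],[0,0,0],[0,0,0]])

```text
t: 26.57
ee_pos: [381.5, 154.3, 295.2]
orientation: [-1.301, -1.056, 1.054]
ft_force: [0.1, 0.2, -0.3]
width: 88.0
```

Run:
```python
from h import *
import json
o=ctrl.get_obs();print(o['t'],o['ft_force'],o['width'],o['ee_pos'])
json.dump({k:np.asarray(v).tolist() for k,v in o.items()},open('o14.json','w'))
im=ctrl.get_image('wrist'); cv2.imwrite('pics/w14.png',im[:,:,::-1])
im=ctrl.get_image('side'); cv2.imwrite('pics/s14.png',im[:,:,::-1])
im=ctrl.get_image('top'); cv2.imwrite('pics/t14.png',im[:,:,::-1])
```

```text
26.5667 [ 0.066998    0.18774523 -0.30598874] 87.99576125959658 [381.49422079 154.32239662 295.1873077 ]
```

View pics/w14.png

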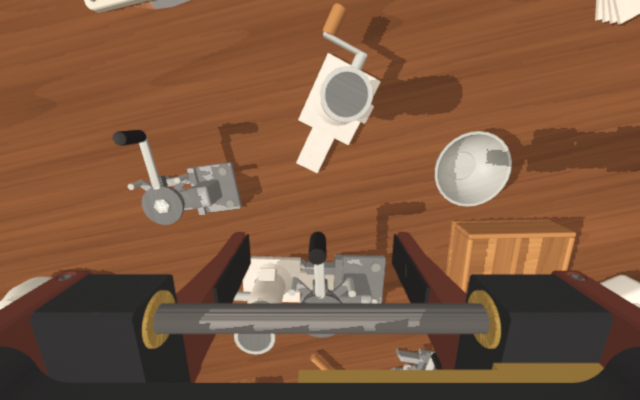

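View pics/s14.png

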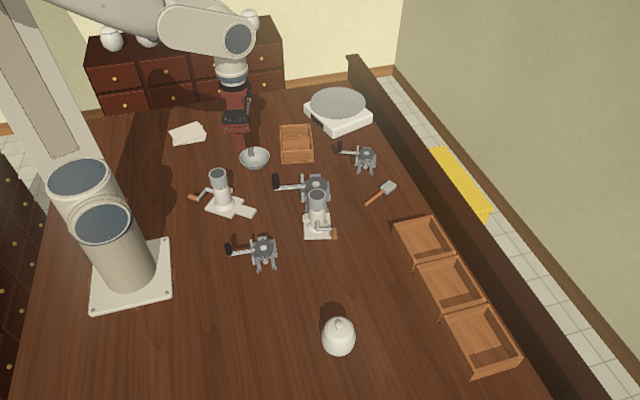

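View pics/t14.png

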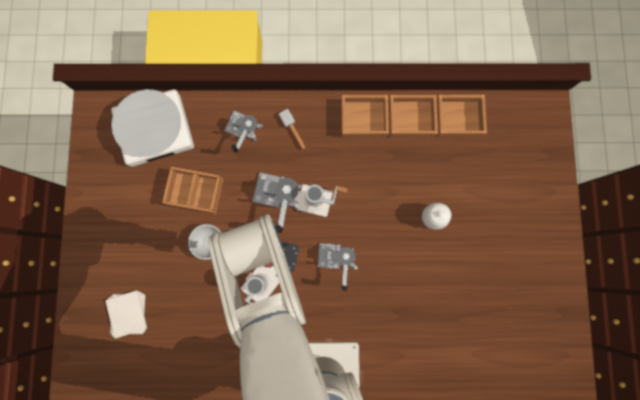

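Run:
```python
from h import *
a=cv2.imread('pics/t14.png')[165:245,240:380]; cv2.imwrite('pics/t14c.png',cv2.resize(a,(784,448),interpolation=cv2.INTER_CUBIC))
a=cv2.imread('pics/s14.png')[160:250,260:360]; cv2.imwrite('pics/s14c.png',cv2.resize(a,(660,594),interpolation=cv2.INTER_CUBIC))
```

```text
(no output)
```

View pics/t14c.png

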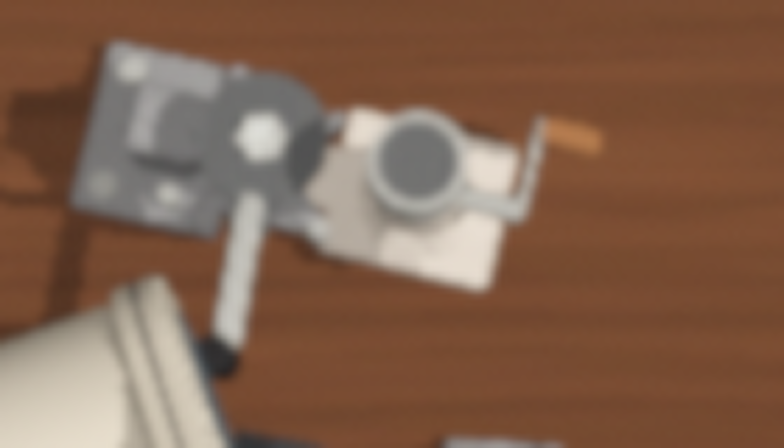

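View pics/s14c.png

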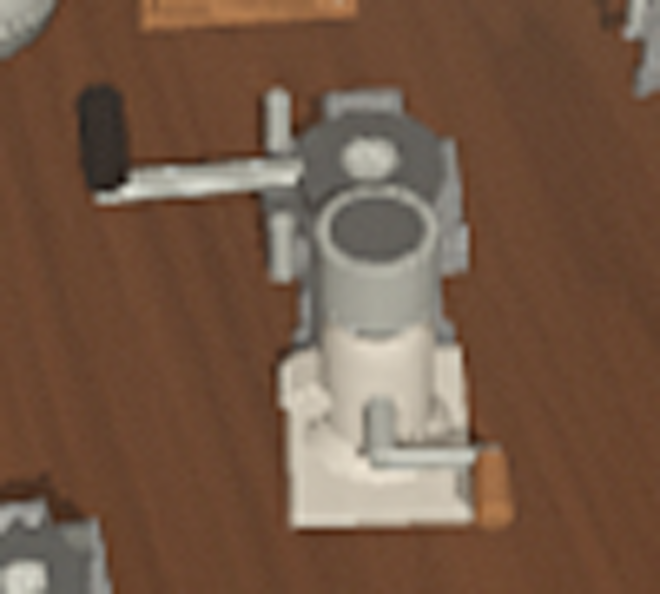

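Run:
```python
from h import *
T=cam('top');S=cam('side')
h=tri(T,(240+417/5.6,165+160/5.6),S,(260+378/6.6,160+228/6.6));s=tri(T,(240+262/5.6,165+136/5.6),S,(260+371/6.6,160+157/6.6))
print(h,s); d=h[0][:2]-s[0][:2]; print(d@[np.cos(TH),np.sin(TH)],d@[-np.sin(TH),np.cos(TH)])
F=[ray(T,240+x/5.6,165+y/5.6,10)[:2] for x,y in((518,153),(488,291))]; d=F[0]-F[1];print('yaw',np.arctan2(d[1],d[0]))
ctrl.close_job()
```

```text
(array([560.44859788,  24.99134657, 143.62096216]), array([0.28249129])) (array([580.96837207, 110.1720672 , 102.53062409]), array([0.88851394]))
0.05319346977595516 -87.61742674615577
yaw -0.21890226013708808
the job is handed in; nothing more can be done
```

I dragged the mill by its hopper into the clamp slot until the tongue met the stop. I then pinched the ratchet handle, made four tightening swings until it came up solid, let go, backed clear and handed in at about 27 s of the 72 s allowed. No verdict was reported.

**Last checks that agreed:**
- The hopper measured x about 0 mm and y about −87.6 mm in the clamp frame, against a target of 0 and −88.
- The mill's yaw was within about 0.02 rad of the clamp's.
- The tool force was zero after release, and the jar, box and bowl look unmoved.

**Less certain:**
- **Handle force:** I pressed the handle to about 14.4 N, a little over the 7 to 12 N called plenty. That is about 0.12 rad of bend by the stated stiffness, below the 0.2 limit.
- **Handle stiffness:** The measured force rose at only about 45 N/rad, not the stated 120. I put this down to give in the fingers. The force went back down along the same curve on release, so I read the handle as solid and not still turning.
- **Pad force:** I could not measure the pad's pressing force directly; tightness is judged by feel alone.

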